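# Lock the mill crank with its linchpin

## Robot

A 6-joint arm with a two-finger parallel gripper is mounted at the origin on a cart in front of the work surface, level with it; the furniture and walls round the work are solid. World frame = base frame: x ahead of the robot, y to its left, z up, the work surface at z = 0. Lengths are in mm, angles in rad, forces in N, time in s.
With the tool pointing down it reaches from about 250 to 800 mm from the base axis. Payload 3.9 kg.
Tool frame: the origin (TCP) lies at the centre of the arm's flange, where the gripper is bolted on; the fingertips stand 173 mm ahead of it and the grasp point (between the pads) lies 155 mm ahead of it; z points along the fingers, y is the line along which they close (so a half turn about z gives the same grasp; the last joint's range is limited). The gripper opens to 85 mm and grips with 20 to 120 N. Pads are 22 mm wide; open, the fingers measure 114 mm over their backs; the gripper's body (76 mm by 85 mm) begins 54 mm behind the grasp point. The pads swing forward as they close: fully open they stand 13 mm farther back than shut.
Start: joints at [-1.267, 0.26, -0.138, 1.173, 0, 1.571], TCP at [157.048, -500.951, 404.704] pointing down, gripper open.
Joint ranges: [-2.78, 2.78], [-0.83, 1.72], [-1.28, 1.37], [-1.9, 2.12], [-1.57, 1.48], [-3.14, 3.14]. Speed limits (rad/s): [2.57, 2.57, 3.14, 3.14, 3.14, 3.14].

## Interface

Orientations are given as a unit quaternion [x, y, z, w].
In Python, from station import bot, eyes gives the robot as it stands.
- The arm moves only by the shell command python3 -m handwheel 'ROWS' [FORCE]. ROWS is JSON, a list of rows, each an object with "dp": the shift along the tool's x, y, z in cm, a list of three; "twist": the turn, a rotation vector about the tool's x, y, z in degrees, a list of three; "hand": the finger opening in cm, from 0 to 8.54. In form: [{"dp": [x, y, z], "twist": [rx, ry, rz], "hand": hand}, ...]. A call has 1 to 10 rows; each row is the pose to reach, as a shift and turn from the pose commanded when the call began, along the tool's axes at that moment; what a row does not reach only later rows make up. A row lasts 1/10 s, in which the tool goes at most 50 mm and 8.59 degrees, less where a joint would pass 70% of its speed; a pose out of reach is approached as far as the arm can. A call with a gripper value outside its range is refused whole. The fingers move at their own pace and stop on an object; FORCE is the grip in N (left out, the last holds). Time passes only in rows, so rows that repeat a pose let the fingers close. It gives the time, the measured TCP pose, the force, the opening and the grip force at its end, in the units of the state.
- bot.get_obs(): the state, without advancing time (a new reading comes with each control period).
- eyes.capture(name): name is "scene" or "top" or "wrist"; returns a dict with "pixels" (384x512x3 uint8, blue, green, red), "K" (3x3 intrinsics, pixels), "extrinsics" (4x4, takes a point from camera to world coordinates). Camera axes: x right, y up, looking along -z (the intrinsics and any distortion apply to the point x, -y, -z); pixel columns grow to the right and rows downward; lengths in mm; the calibration is good to about 2 mm. A picture is of the moment at which its call begins. There is no depth.
- bot.job_done(): hands the job in; it is judged then, once.
The state is a dict: "time": time; "joint_positions": joint angles; "joint_vel": joint speeds; "effort": joint torques, N m; "eef_pos": TCP position; "ee_rot": TCP orientation; "contact_force": force on the tool from outside, world axes, zero at the start; "moment": the same for the moment, N m; "width": finger opening in mm; "grip_force": force on a finger pad.
Only numpy, scipy, OpenCV 4.12 (cv2) and the standard library are available. Lean on these libraries where they do the work, as an engineer would, in place of code of your own. Each camera call takes 0.05 s, during which the arm holds its last target. There are 200 camera calls.

## Task

Lock the crank onto the hand mill: push the linchpin through the cross hole of the mill's shaft from the side of the outlet chute, fully home and without forcing it, and then swing its sprung ring over the shaft and press it past the pin's nose until it snaps under and stays shut. Leave the mill, and the things standing round it, as they are.

Things in the scene. Friction and masses are not known exactly. Their poses are not given: they have to be found in the camera images.
- mill: Aluminium hand mill, fixed. Origin: centre of its underside on the worktop, z up, -x to its outlet chute (small box low on the body). Round body 112 mm across the foot, 48 mm tall. On its axis stands a steel shaft, 20 mm (x) by 22 mm (y), pierced right through along x by a square hole 11 x 11 mm. Below the hole is the crank hub, 42 mm across, top 22 mm below the hole's centre
- hole_nominal (a point): Nominal centre of the hole's near mouth: on the shaft's chute-side face, 10 mm to the mill's -x from its axis, 96 mm above the worktop; axes as the mill's. y is true, but with the grind setting the shaft stands fixed up to 5 mm higher or lower: see or feel the true height. Shaft's top 16 mm above the hole's centre; far mouth 20 mm on. Let go, the pin's head sags up to 0.13 rad in the hole's play
- knob_nominal (a point): Nominal middle of the crank's wooden knob, an obstacle: 28 mm thick, 32 mm tall, 92 mm to the mill's +y from the shaft's axis; rises and falls with the shaft. Crank arm, 20 mm wide, runs there from the hub, its top 25 mm below the hole's centre. Overhead, beyond x = 0.6 m or so, a wall cabinet hangs about 0.6 m above the worktop: keep the arm low
- pin: Steel linchpin, loose, level on the worktop. Origin: on its axis at the shoulder, where the shank leaves the head; +x along the shank to the tip, z up as it lies. Shank 9 x 9 mm square, ending in a ball nose 9 mm thick, its tip 30 mm ahead of the origin. Head: block 42 mm long (x -42 to 0), 14 wide, 18 high; axis 9 mm up as it lies. Home: shoulder against the shaft. About 130 g with ring
- pin_head (a point): Point to grip the head: 18 mm behind the shoulder on the pin's axis; axes as the pin's. Grip across the 14 mm width (y); keep clear of the ring's hinge at the back of the head, 38 mm behind the shoulder
- ring (a joint): Angle of the ring on its hinge, an axle along the pin's y, 38 mm behind the shoulder on the axis. 0: open, leaning 0.3 rad up from level behind the head (start, sprung to it); 1.27: upright; 2.84: level, forward round head, shaft and nose. At about 2.77 its end bar meets the nose; pressed on (5 to 10 N on the tab) it stretches over the nose, snaps under it near 2.9 and stays; stop at 3.02
- ring_tab (a point): Centre of the ring's flat thumb tab, 24 mm long (out from the ring), 20 wide (pin's y), 5 thick. The ring is a loop of 5 mm steel wire, 41 mm wide, its end bar 69 mm from the hinge; the tab's centre lies 87 mm out from the hinge and 9 mm to the side that is under the open and on top of the shut ring. Lifts with under 1 N
- salt: salt shaker, glass with grey cap, 44 mm across, 90 tall, loose bystander; origin under its centre
- peppermill: wooden pepper mill, 58 mm across, 170 tall, loose bystander; origin under its centre
- honey_jar: honey jar with dark lid, 65 mm across, 86 tall, loose bystander; origin under its centre
- glass: clear tumbler, 81 mm across, 93 tall, loose bystander; origin under its centre
- jug: small white jug, 54 mm wide with its handle, 78 tall, loose bystander; origin under its centre
- spice_a: spice jar with black lid, 41 mm across, 105 tall, loose bystander near the back; origin under its centre

How it is judged (in metres and radians):
On the way:
1. the pin is fully home in the shaft, with its ring still open (x of pin in the frame of mill above -0.0135 m and y of pin in the frame of mill between -0.004 and 0.004 m and z of pin in the frame of mill between 0.087 and 0.105 m and angle between the x axis of pin and the x axis of mill, either way round below 0.2 rad and value of joint ring below 1 rad), for 0.2 s.
At the end, for the whole second after the job is handed in: the pin sits in the shaft's cross hole with its shoulder within 5 mm of the shaft and its axis within 0.2 rad of the hole's, the ring is swung forward and snapped under the pin's nose (more than 2.86 rad), and the pin is at rest (x of pin in the frame of mill above -0.015 m and y of pin in the frame of mill between -0.004 and 0.004 m and z of pin in the frame of mill between 0.087 and 0.105 m and angle between the x axis of pin and the x axis of mill, either way round below 0.2 rad and value of joint ring above 2.86 rad and linear speed of pin below 0.02 m/s); the robot touches nothing.
It fails at once if the pin was forced: more than 30 N between pin and mill (contact force between pin and mill above 30 N).
It fails at once if the robot pressed on the mill with more than 20 N (contact force between any of the fingers, the arm and mill above 20 N).
It fails at once if a bystander was pushed 30 mm or more (distance of any of salt, peppermill, honey_jar, glass, jug, spice_a from where it was at the start of the episode above 0.03 m).
It also fails if it takes over 72 s, if anything falls off the work surface, if the arm or the gripper's body presses on something with over 40 N, if the wrist force passes 120 N, or if a joint passes its speed limit or range.

## Working session

There is one attempt and no reset: what is moved stays moved. The work goes in short steps, Python scripts to look and compute and a shell command to move; the robot and the scene stay as the last step left them, time stands still between calls to the robot, and variables do not carry over. Pictures are saved under pics/ and viewed, at most 10 in all, crops included, and the job is handed in when it is done.

```bash
mkdir -p pics; ls; python3 - <<'E'
from station import bot, eyes
import cv2,numpy as np
o=bot.get_obs(); print({k:np.round(v,3).tolist() for k,v in o.items()})
for n in ["scene","top"]:
    c=eyes.capture(n); cv2.imwrite(f"pics/{n}0.png",cv2.resize(c["pixels"],(800,600),interpolation=cv2.INTER_CUBIC)); print(n,c["K"].tolist(),np.round(c["extrinsics"],4).tolist(),[k for k in c])
E
```

```text
pics
{'time': 0.0, 'joint_positions': [-1.267, 0.261, -0.139, 1.173, -0.0, 1.571], 'joint_vel': [-0.001, -0.001, -0.001, 0.002, -0.002, -0.0], 'effort': [-0.0, -40.568, 25.392, 0.019, -0.0, -0.0], 'eef_pos': [156.929, -500.624, 403.87], 'ee_rot': [0.988, 0.151, -0.0, -0.001], 'contact_force': [0.488, 0.133, 0.007], 'moment': [0.019, 0.007, 0.029], 'grip_force': 0.0, 'width': 85.533}
scene [[497.89999380003854, 0.0, 258.4974365762124], [0.0, 497.89999380003854, 195.72595801176357], [0.0, 0.0, 1.0]] [[-0.7556, 0.5141, -0.4059, 143.1476], [-0.6548, -0.5773, 0.4878, 458.9785], [0.0165, 0.6344, 0.7728, 914.9934], [0.0, 0.0, 0.0, 1.0]] ['pixels', 'K', 'extrinsics']
top [[479.54454894638, 0.0, 253.60116463061445], [0.0, 479.54454894638, 182.23428358055367], [0.0, 0.0, 1.0]] [[0.0029, 0.9808, -0.1952, 317.1236], [-0.9998, 0.0069, 0.0195, -61.6158], [0.0204, 0.1951, 0.9806, 1378.9616], [0.0, 0.0, 0.0, 1.0]] ['pixels', 'K', 'extrinsics']
```

View pics/scene0.png

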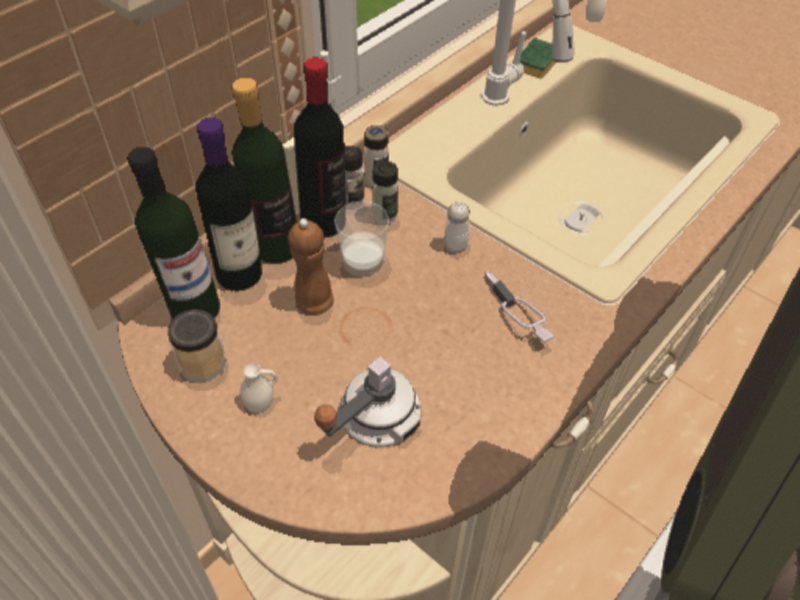

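View pics/top0.png

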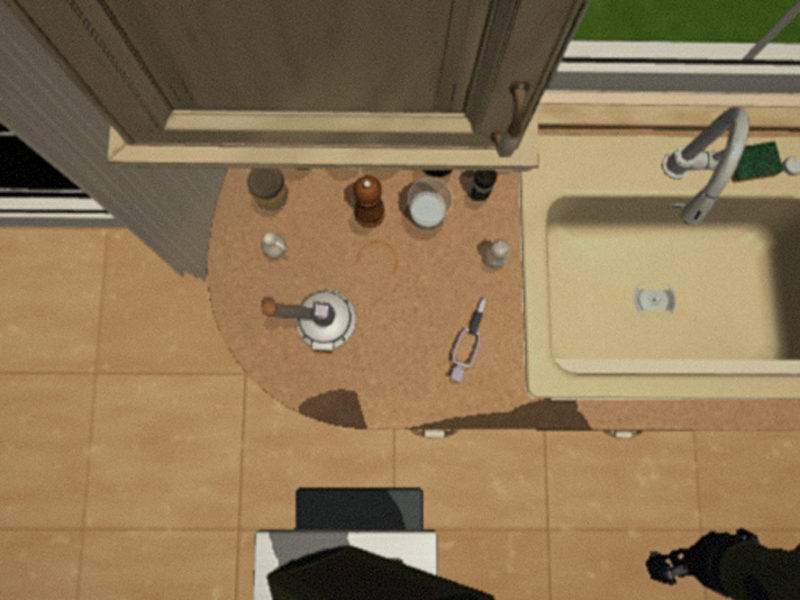

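```bash
cat > h.py <<'E'
from station import bot, eyes
import cv2,numpy as np
from scipy.spatial.transform import Rotation as R
def ray(c,u,v):
    K,E=c["K"],c["extrinsics"]; d=np.linalg.inv(K)@[u,v,1]; d=E[:3,:3]@(d*[1,-1,-1]); return E[:3,3],d
def onz(c,u,v,z):
    o,d=ray(c,u,v); return o+d*(z-o[2])/d[2]
def tri(l):
    A=0;b=0
    for o,d in l:
        d=d/np.linalg.norm(d);P=np.eye(3)-np.outer(d,d);A=A+P;b=b+P@o
    return np.linalg.solve(A,b)
def proj(c,p):
    E=c["extrinsics"];q=E[:3,:3].T@(np.asarray(p,float)-E[:3,3]);q=q*[1,-1,-1];q=c["K"]@q;return q[:2]/q[2]
E
python3 - <<'E'
from h import *
s=eyes.capture("scene");t=eyes.capture("top");k=.64
T={'foot':(325,320,20),'shafttop':(321,311,112),'knob':(269,308,95),'chute':(322,347,10),'tip':(483,300,9),'headback':(474,331,9),'tab':(457,375,26),'salt':(497,253,45),'honey':(268,187,86),'pepper':(368,190,170),'jug':(273,246,40),'glass':(428,207,20)}
S={'shafttop':(379,366,112),'knob':(326,417,95),'chute':(407,433,10),'tip':(488,275,9),'headback':(513,303,9),'tab':(542,330,26),'salt':(457,230,45)}
for n,(u,v,z) in T.items():
    r=[np.round(onz(t,u*k,v*k,z),0)]
    if n in S:
        a,b,_=S[n]; r+= [np.round(onz(s,a*k,b*k,z),0), np.round(tri([ray(t,u*k,v*k),ray(s,a*k,b*k)]),0)]
    print(n,*r)
def crop(c,x,y,w,h,f,n): cv2.imwrite(n,cv2.resize(c["pixels"][y:y+h,x:x+w],None,fx=f,fy=f,interpolation=cv2.INTER_CUBIC))
a=cv2.resize(s["pixels"][165:290,195:365],(799//2+80,353),interpolation=cv2.INTER_CUBIC)
crop(s,190,160,170,130,4.6,"pics/sc.png"); crop(t,160,180,160,70,5,"pics/tc.png")
E
```

```text
foot [521.  42.  20.]
shafttop [523.  42. 112.] [524.  47. 112.] [525.  43. 106.]
knob [530. 133.  95.] [530. 137.  95.] [532. 134.  89.]
chute [473.  47.  10.] [472.  50.  10.] [474.  47.   5.]
tip [ 562. -250.    9.] [ 562. -247.    9.] [ 563. -251.    5.]
headback [ 504. -233.    9.] [ 499. -227.    9.] [ 504. -234.   -1.]
tab [ 421. -198.   26.] [ 431. -201.   26.] [ 425. -196.   34.]
salt [ 643. -273.   45.] [ 639. -263.   45.] [ 647. -275.   30.]
honey [752. 144.  86.]
pepper [720. -37. 170.]
jug [655. 138.  40.]
glass [ 738. -148.   20.]
```

View pics/sc.png

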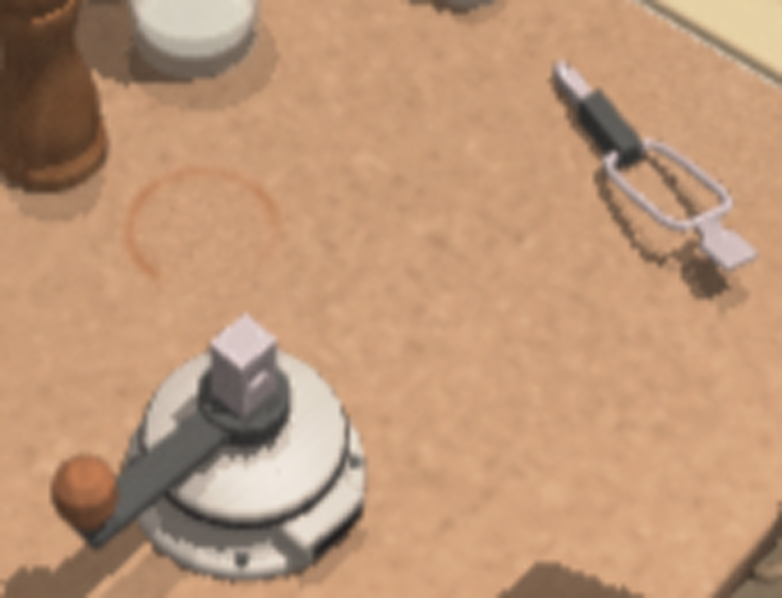

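View pics/tc.png

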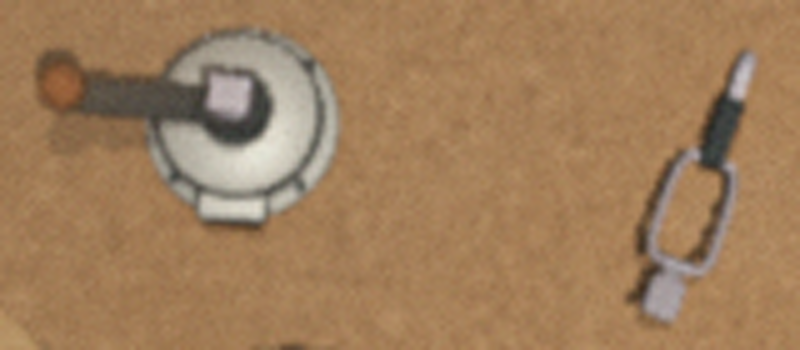

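```bash
cat >> h.py <<'E'
def plan(p,Rt):
    "commanded move to world pose, in tool axes: cm, deg"
    o=bot.get_obs(); R0=R.from_quat(o["ee_rot"])
    print("dp",np.round(R0.inv().apply(np.asarray(p)-o["eef_pos"])/10,2).tolist(),"twist",np.round(np.degrees((R0.inv()*Rt).as_rotvec()),1).tolist())
def down(yaw,tilt=0):
    "tool x at yaw (deg), z down"
    return R.from_euler('z',yaw,degrees=True)*R.from_euler('x',180,degrees=True)
E
python3 -c "
from h import *
plan([516,-235,340],down(-18))"; python3 -m handwheel '[{"dp":[4.2,-1.5,0.6],"twist":[0,0,3.5],"hand":6},{"dp":[8.4,-2.9,1.2],"twist":[0,0,7],"hand":6},{"dp":[12.6,-4.4,1.9],"twist":[0,0,10.5],"hand":6},{"dp":[16.8,-5.9,2.5],"twist":[0,0,14],"hand":6},{"dp":[21,-7.4,3.2],"twist":[0,0,17.6],"hand":6},{"dp":[25.2,-8.8,3.8],"twist":[0,0,21],"hand":6},{"dp":[29.5,-10.3,4.5],"twist":[0,0,24.6],"hand":6},{"dp":[33.7,-11.8,5.1],"twist":[0,0,28],"hand":6},{"dp":[38,-13.2,5.8],"twist":[0,0,31.6],"hand":6},{"dp":[42.2,-14.7,6.4],"twist":[0,0,35.3],"hand":6}]'
python3 -c "
from h import *
o=bot.get_obs();print(o['eef_pos'],R.from_quat(o['ee_rot']).as_matrix().round(3),o['time'])
c=eyes.capture('wrist');cv2.imwrite('pics/w1.png',cv2.resize(c['pixels'],(800,600),interpolation=cv2.INTER_CUBIC));print(c['K'],c['extrinsics'].round(3))
"
```

```text
dp [42.21, -14.61, 6.44] twist [-0.1, 0.0, 35.4]
time: 1.2
eef_pos: [517.1, -233.1, 340.2]
ee_rot: [0.988, -0.157, -0.0, 0.0]
contact_force: [0.6, -0.8, -0.1]
width: 59.9
grip_force: 0.0
[ 517.07870863 -233.05951771  340.21943953] [[ 0.951 -0.31  -0.   ]
 [-0.31  -0.951 -0.   ]
 [-0.     0.    -1.   ]] 1.2
[[319.59191738   0.         259.75930247]
 [  0.         319.59191738 194.4328712 ]
 [  0.           0.           1.        ]] [[-3.10000e-01  9.00000e-01  3.05000e-01  5.94757e+02]
 [-9.51000e-01 -2.93000e-01 -1.01000e-01 -2.57891e+02]
 [-2.00000e-03 -3.21000e-01  9.47000e-01  3.09195e+02]
 [ 0.00000e+00  0.00000e+00  0.00000e+00  1.00000e+00]]
```

View pics/w1.png

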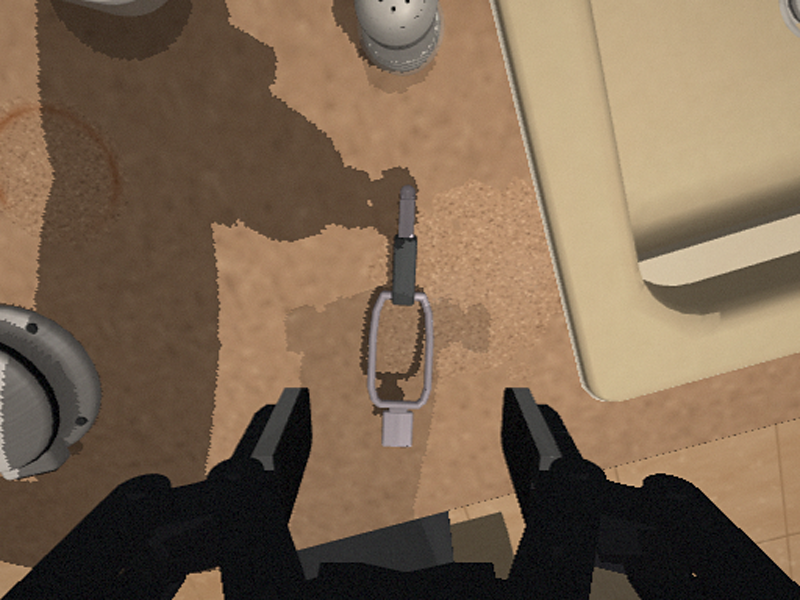

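```bash
python3 - <<'E'
from h import *
c=eyes.capture('wrist');k=.64
for n,u,v,z in [('tip',407.5,187,9),('shoulder',405,237,18),('back',403,304,18),('tab',397,428,29)]:
    print(n,onz(c,u*k,v*k,z).round(1))
a=onz(c,407.5*k,187*k,9);b=onz(c,403*k,304*k,18);print(np.degrees(np.arctan2(*(a-b)[1::-1])),np.linalg.norm((a-b)[:2]))
E
```

```text
tip [ 573.1 -244.3    9. ]
shoulder [ 547.  -234.4   18. ]
back [ 507.9 -220.5   18. ]
tab [ 432.4 -192.1   29. ]
-20.06386675622346 69.42291177238181
```

```bash
python3 -c "
from h import *
plan([529,-228,176],down(-20))"
```

```text
dp [0.81, -0.58, 16.34] twist [-0.1, -0.0, 2.4]
```

```bash
python3 -m handwheel '[{"dp":[0.2,-0.2,4],"twist":[0,0,1],"hand":4},{"dp":[0.5,-0.4,8],"twist":[0,0,2],"hand":4},{"dp":[0.8,-0.6,11.5],"twist":[0,0,2.4],"hand":4},{"dp":[0.8,-0.6,14],"twist":[0,0,2.4],"hand":4},{"dp":[0.8,-0.6,15.5],"twist":[0,0,2.4],"hand":4},{"dp":[0.8,-0.6,16.2],"twist":[0,0,2.4],"hand":4},{"dp":[0.8,-0.6,16.3],"twist":[0,0,2.4],"hand":4}]' 30
python3 -m handwheel '[{"dp":[0,0,0],"twist":[0,0,0],"hand":0.8},{"dp":[0,0,0],"twist":[0,0,0],"hand":0.8},{"dp":[0,0,0],"twist":[0,0,0],"hand":0.8},{"dp":[0,0,0],"twist":[0,0,0],"hand":0.8},{"dp":[0,0,0],"twist":[0,0,0],"hand":0.8},{"dp":[0,0,0],"twist":[0,0,0],"hand":0.8},{"dp":[0,0,0],"twist":[0,0,0],"hand":0.8},{"dp":[0,0,0],"twist":[0,0,0],"hand":0.8}]' 60
python3 -c "
from h import *
c=eyes.capture('wrist');cv2.imwrite('pics/w2.png',cv2.resize(c['pixels'],(800,600),interpolation=cv2.INTER_CUBIC))
plan([300,0,300],down(-5))"
```

```text
time: 2.0
eef_pos: [524.5, -231.4, 177.0]
ee_rot: [0.984, -0.176, -0.001, -0.0]
contact_force: [0.6, -0.1, 0.5]
width: 40.4
grip_force: 0.0
time: 2.8
eef_pos: [525.9, -231.6, 179.0]
ee_rot: [0.984, -0.176, 0.001, 0.001]
contact_force: [-0.5, -0.5, 6.1]
width: 12.0
grip_force: 60.6
dp [-29.19, -13.88, -12.19] twist [0.1, -0.2, -15.3]
```

View pics/w2.png

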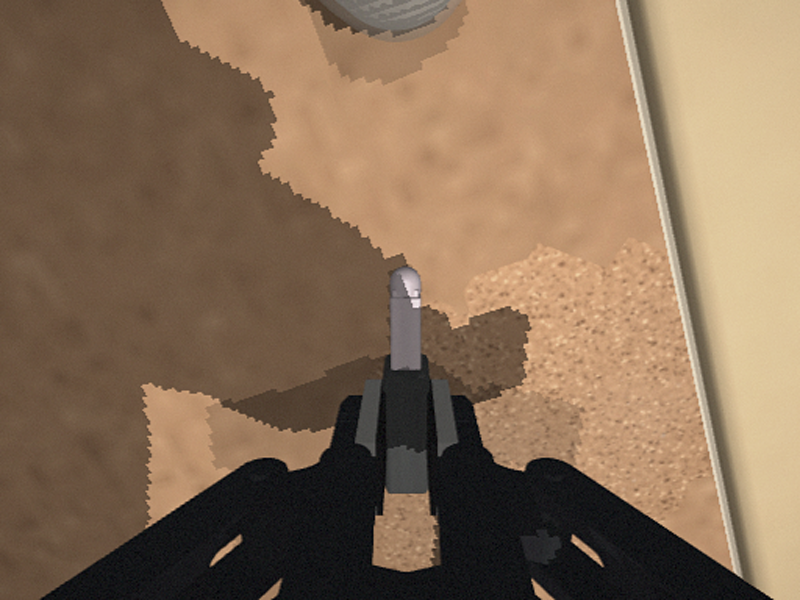

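```bash
python3 -c "
from h import *
c=eyes.capture('wrist');o=bot.get_obs()
p=onz(c,405*.64,267*.64,9);print(p,R.from_quat(o['ee_rot']).inv().apply(p-o['eef_pos']),o['contact_force'])
plan([425,50,300],down(-5))"
```

```text
[ 569.30234632 -246.78172528    9.        ] [ 45.51445767  -0.9100737  170.11087001] [-0.65271242 -0.5275036   6.66671697]
dp [-19.2, -22.91, -12.17] twist [0.1, -0.1, -15.3]
```

```bash
python3 -m handwheel '[{"dp":[0,0,-1.5],"twist":[0,0,0],"hand":0.8},{"dp":[0,0,-4],"twist":[0,0,0],"hand":0.8},{"dp":[-1,-1,-8],"twist":[0,0,-1],"hand":0.8},{"dp":[-3.5,-4,-11],"twist":[0,0,-3],"hand":0.8},{"dp":[-6.5,-7.5,-12.2],"twist":[0,0,-5],"hand":0.8},{"dp":[-9.5,-11.5,-12.2],"twist":[0,0,-8],"hand":0.8},{"dp":[-12.5,-15.3,-12.2],"twist":[0,0,-11],"hand":0.8},{"dp":[-15.5,-19,-12.2],"twist":[0,0,-13],"hand":0.8},{"dp":[-18,-22,-12.2],"twist":[0,0,-15.3],"hand":0.8},{"dp":[-19.2,-22.9,-12.2],"twist":[0,0,-15.3],"hand":0.8}]'
python3 -m handwheel '[{"dp":[0,0,0],"twist":[0,0,0],"hand":0.8},{"dp":[0,0,0],"twist":[0,0,0],"hand":0.8}]'
python3 -c "
from h import *
o=bot.get_obs();print(o['eef_pos'],R.from_quat(o['ee_rot']).as_matrix().round(4).tolist(),o['contact_force'])
c=eyes.capture('wrist');cv2.imwrite('pics/w3.png',cv2.resize(c['pixels'],(800,600),interpolation=cv2.INTER_CUBIC));np.savez('w3',**c)
c=eyes.capture('scene');np.savez('s3',**c)"
```

```text
time: 3.9
eef_pos: [425.4, -12.8, 299.5]
ee_rot: [1.0, -0.02, -0.0, -0.016]
contact_force: [0.5, 0.3, -1.1]
width: 12.1
grip_force: 59.7
time: 4.1
eef_pos: [426.8, -14.7, 299.7]
ee_rot: [1.0, -0.022, 0.0, -0.015]
contact_force: [0.4, -0.4, -1.2]
width: 12.3
grip_force: 59.7
[426.81481441 -14.73030682 299.70477734] [[0.999, -0.0439, 0.0014], [-0.044, -0.9986, 0.0305], [0.0001, -0.0305, -0.9995]] [ 0.3533637  -0.39417154 -1.24805986]
```

View pics/w3.png

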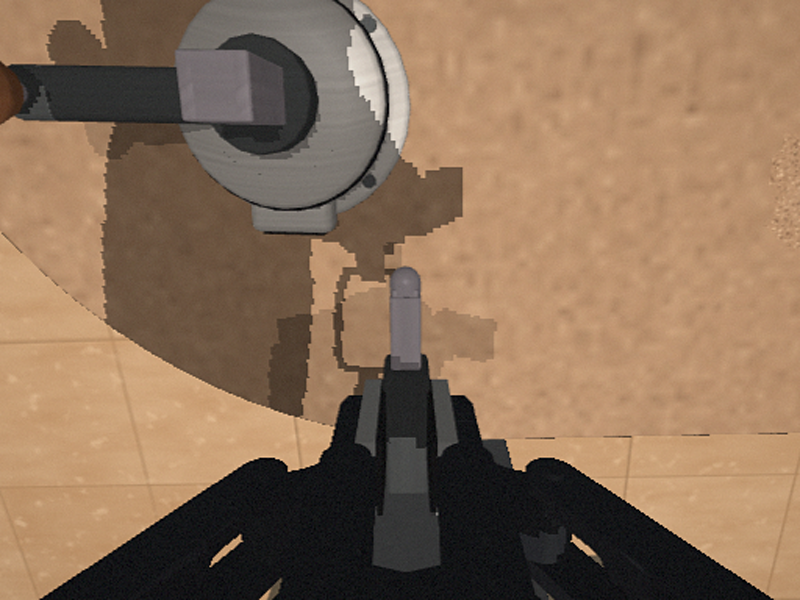

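```bash
python3 - <<'E'
from h import *
o=bot.get_obs();print(o['joint_positions'].round(3) if hasattr(o['joint_positions'],'round') else o['joint_positions'])
c=dict(np.load('w3.npz'));t=eyes.capture('top')
for z in (107,112,117):
  q=[onz(c,u*.64,v*.64,z)[:2] for u,v in [(176,49),(247,50),(253,123),(181,122)]]
  L=lambda a,b:round(float(np.linalg.norm(q[a]-q[b])),1)
  d=q[0]-q[3]+q[1]-q[2];e=q[0]-q[1]+q[3]-q[2]
  print(z,np.mean(q,0).round(1),L(0,1),L(1,2),L(2,3),L(3,0),np.degrees(np.arctan2(d[1],d[0])),np.degrees(np.arctan2(-e[0],e[1])))
# body top disc edge: ellipse center (z=48)
print('tri',tri([ray(c,214*.64,86*.64),ray(t,205.6,198.4)]), onz(c,295*.64,220*.64,15))
plan([427,50,300],down(-5))
E
```

```text
[-0.046  0.173 -0.548  0.849  0.031  3.141]
107 [525.   45.7] 21.2 20.2 22.4 20.3 -4.9591278470558775 -3.4496775158473927
112 [524.5  43.8] 20.5 19.6 21.7 19.7 -4.959127847055891 -3.449677515847306
117 [524.   41.8] 19.9 19.0 21.0 19.1 -4.959127847055861 -3.4496775158473723
tri [523.57679938  40.78751549 119.56323042] [470.17177646  50.05384498  15.        ]
dp [-0.32, -6.5, 0.17] twist [-1.8, 0.0, 2.4]
```

```bash
python3 -c "
from h import *
plan([530,-140,181],down(-10))"
```

```text
dp [10.82, 12.38, 11.49] twist [-1.8, 0.1, 7.4]
```

```bash
python3 -m handwheel '[{"dp":[2,3,0],"twist":[-0.5,0,2],"hand":0.8},{"dp":[4,6,1],"twist":[-1,0,4],"hand":0.8},{"dp":[7,9,2],"twist":[-1.8,0,7.4],"hand":0.8},{"dp":[10,12,3.5],"twist":[-1.8,0,7.4],"hand":0.8},{"dp":[10.8,12.4,5],"twist":[-1.8,0,7.4],"hand":0.8},{"dp":[10.8,12.4,5],"twist":[-1.8,0,7.4],"hand":0.8}]'
python3 -c "
from h import *
plan([530,-140,181],down(-10))"
```

```text
time: 4.85
eef_pos: [529.5, -142.7, 243.3]
ee_rot: [0.996, -0.087, -0.003, -0.0]
contact_force: [-0.4, 0.3, -0.6]
width: 12.2
grip_force: 59.7
dp [0.04, -0.27, 6.23] twist [0.0, 0.3, -0.0]
```

```bash
python3 -m handwheel '[{"dp":[0,0,2],"twist":[0,0,0],"hand":0.8},{"dp":[0,0,4],"twist":[0,0,0],"hand":0.8},{"dp":[0,0,5],"twist":[0,0,0],"hand":0.8},{"dp":[0,0,5.5],"twist":[0,0,0],"hand":0.8},{"dp":[0,0,5.8],"twist":[0,0,0],"hand":0.8},{"dp":[0,0,5.8],"twist":[0,0,0],"hand":0.8}]'
```

```text
time: 5.45
eef_pos: [529.1, -141.1, 188.1]
ee_rot: [0.996, -0.086, -0.001, 0.0]
contact_force: [0.2, 0.2, -0.4]
width: 12.2
grip_force: 59.7
```

```bash
python3 -m handwheel '[{"dp":[0,0,0.4],"twist":[0,0,0],"hand":0.8},{"dp":[0,0,0.7],"twist":[0,0,0],"hand":0.8},{"dp":[0,0,0.8],"twist":[0,0,0],"hand":0.8}]'; python3 -m handwheel '[{"dp":[0,0,0],"twist":[0,0,0],"hand":3},{"dp":[0,0,0],"twist":[0,0,0],"hand":4},{"dp":[0,0,0],"twist":[0,0,0],"hand":5},{"dp":[0,0,0],"twist":[0,0,0],"hand":5}]'; python3 -c "
from h import *
o=bot.get_obs();print(o['joint_positions'])
c=eyes.capture('wrist');np.savez('w4',**c);cv2.imwrite('pics/w4.png',c['pixels'])"
```

```text
time: 5.75
eef_pos: [529.0, -141.2, 179.7]
ee_rot: [0.996, -0.086, -0.001, 0.0]
contact_force: [-0.0, 0.4, 0.2]
width: 12.3
grip_force: 59.7
time: 6.15
eef_pos: [529.1, -141.3, 179.9]
ee_rot: [0.996, -0.086, -0.001, 0.0]
contact_force: [-0.2, 0.8, 0.7]
width: 49.9
grip_force: 0.0
[-2.60688365e-01  4.89893844e-01 -4.32278511e-01  6.50772402e-01
 -8.47767001e-04  3.05323733e+00]
```

View pics/w4.png

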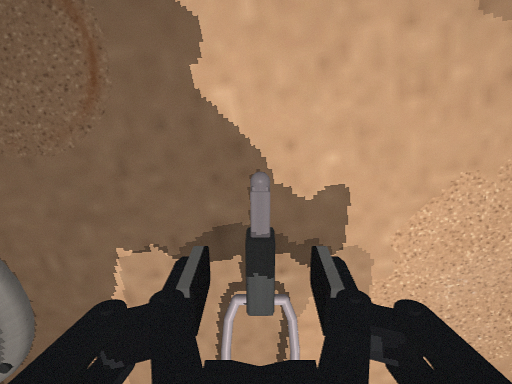

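```bash
python3 -m handwheel '[{"dp":[0,0,-3],"twist":[0,0,0],"hand":5},{"dp":[0,0,-7],"twist":[0,0,0],"hand":5},{"dp":[0,0,-9],"twist":[0,0,-8.5],"hand":5},{"dp":[0,0,-9],"twist":[0,0,-17],"hand":5},{"dp":[0,0,-9],"twist":[0,0,-25.5],"hand":5},{"dp":[0,0,-9],"twist":[0,0,-34],"hand":5},{"dp":[0,0,-9],"twist":[0,0,-42.5],"hand":5},{"dp":[0,0,-9],"twist":[0,0,-51],"hand":5},{"dp":[0,0,-9],"twist":[0,0,-59.5],"hand":5},{"dp":[0,0,-9],"twist":[0,0,-68],"hand":5}]'; python3 -m handwheel '[{"dp":[0,0,0],"twist":[0,0,-8.5],"hand":5},{"dp":[0,0,0],"twist":[0,0,-17],"hand":5},{"dp":[0,0,0],"twist":[0,0,-25.5],"hand":5},{"dp":[0,0,0],"twist":[0,0,-34],"hand":5},{"dp":[0,0,0],"twist":[0,0,-42.5],"hand":5},{"dp":[0,0,0],"twist":[0,0,-51],"hand":5},{"dp":[0,0,0],"twist":[0,0,-59.5],"hand":5},{"dp":[0,0,0],"twist":[0,0,-68],"hand":5},{"dp":[0,0,0],"twist":[0,0,-76.5],"hand":5},{"dp":[0,0,0],"twist":[0,0,-85],"hand":5}]';python3 -m handwheel '[{"dp":[0,0,0],"twist":[0,0,-8.5],"hand":5},{"dp":[0,0,0],"twist":[0,0,-17],"hand":5},{"dp":[0,0,0],"twist":[0,0,-25.5],"hand":5},{"dp":[0,0,0],"twist":[0,0,-27],"hand":5},{"dp":[0,0,0],"twist":[0,0,-27],"hand":5}]'; python3 -c "
from h import *
plan([529.1,-141.3,182],down(170.1))
c=eyes.capture('wrist');cv2.imwrite('pics/w5.png',c['pixels']);np.savez('w5',**c)"
```

```text
time: 7.2
eef_pos: [529.2, -141.2, 269.8]
ee_rot: [0.873, 0.488, -0.001, -0.001]
contact_force: [0.3, -0.3, 0.2]
width: 50.1
grip_force: 0.0
time: 8.2
eef_pos: [529.1, -141.2, 269.7]
ee_rot: [0.313, 0.95, -0.0, -0.001]
contact_force: [0.4, 0.1, 0.0]
width: 50.1
grip_force: 0.0
time: 8.7
eef_pos: [529.2, -141.2, 269.7]
ee_rot: [0.087, 0.996, -0.0, -0.001]
contact_force: [0.3, 0.1, -0.4]
width: 50.2
grip_force: 0.0
dp [-0.02, -0.01, 8.77] twist [-0.0, -0.2, -0.1]
```

View pics/w5.png

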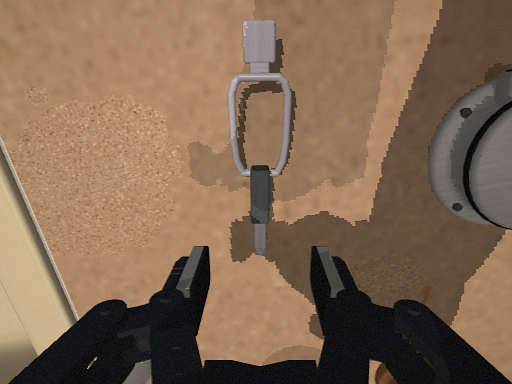

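```bash
python3 -m handwheel '[{"dp":[0,0,3],"twist":[0,0,0],"hand":4},{"dp":[0,0,6],"twist":[0,0,0],"hand":4},{"dp":[0,0,7.8],"twist":[0,0,0],"hand":4},{"dp":[0,0,8.6],"twist":[0,0,0],"hand":4},{"dp":[0,0,8.7],"twist":[0,0,0],"hand":3},{"dp":[0,0,8.7],"twist":[0,0,0],"hand":2},{"dp":[0,0,8.7],"twist":[0,0,0],"hand":0.8},{"dp":[0,0,8.7],"twist":[0,0,0],"hand":0.8},{"dp":[0,0,8.7],"twist":[0,0,0],"hand":0.8},{"dp":[0,0,8.7],"twist":[0,0,0],"hand":0.8}]' 80;python3 -m handwheel '[{"dp":[0,0,0],"twist":[0,0,0],"hand":0.8},{"dp":[0,0,-2],"twist":[0,0,0],"hand":0.8},{"dp":[0,0,-5],"twist":[0,0,0],"hand":0.8},{"dp":[0,0,-10],"twist":[0,0,0],"hand":0.8},{"dp":[0,0,-13],"twist":[0,0,0],"hand":0.8},{"dp":[0,0,-13],"twist":[0,0,0],"hand":0.8}]'; python3 -c "
from h import *
o=bot.get_obs();print(o['joint_positions'])
plan([415,53.5,310],down(175.5))"
```

```text
time: 9.75
eef_pos: [529.6, -141.4, 183.9]
ee_rot: [0.086, 0.996, -0.0, -0.0]
contact_force: [-1.2, -0.4, 6.4]
width: 11.1
grip_force: 79.0
time: 10.35
eef_pos: [531.3, -141.7, 317.8]
ee_rot: [0.086, 0.996, -0.001, 0.004]
contact_force: [1.4, 0.3, -0.9]
width: 10.9
grip_force: 78.4
[-2.60466763e-01  3.49308221e-01 -2.43963614e-01  9.69980412e-01
 -8.25960192e-04 -8.80491896e-02]
dp [14.82, 17.24, 0.64] twist [-0.1, 0.4, -5.4]
```

```bash
python3 -c "
from h import *
plan([491,46.6,306],down(175.5))"
```

```text
dp [7.21, 17.86, 1.1] twist [-0.1, 0.4, -5.4]
```

```bash
python3 -m handwheel '[{"dp":[1,2,0],"twist":[0,0,-1],"hand":0.8},{"dp":[2.5,6,0],"twist":[0,0,-2],"hand":0.8},{"dp":[4,10,0],"twist":[0,0,-3.5],"hand":0.8},{"dp":[6,14,0],"twist":[0,0,-5],"hand":0.8},{"dp":[7,17,0.3],"twist":[0,0,-5.4],"hand":0.8},{"dp":[7.2,17.9,0.6],"twist":[0,0,-5.4],"hand":0.8},{"dp":[7.2,17.9,0.8],"twist":[0,0,-5.4],"hand":0.8},{"dp":[7.2,17.9,0.8],"twist":[0,0,-5.4],"hand":0.8}]'; python3 -c "
from h import *
plan([491,46.6,306],down(175.5))
c=eyes.capture('wrist');np.savez('w6',**c)
for n in ['scene','top']: np.savez(n[0]+'6',**eyes.capture(n))"
```

```text
time: 11.15
eef_pos: [489.0, 46.9, 303.9]
ee_rot: [0.039, 0.999, -0.001, -0.002]
contact_force: [-0.3, -0.8, -1.2]
width: 10.6
grip_force: 78.5
dp [-0.2, -0.02, -0.21] twist [-0.1, -0.2, 0.0]
```

```bash
python3 -m handwheel '[{"dp":[0,0,0.2],"twist":[0,0,0],"hand":0.8},{"dp":[0,0,0.4],"twist":[0,0,0],"hand":0.8},{"dp":[0,0,0.5],"twist":[0,0,0],"hand":0.8},{"dp":[0,0,0.5],"twist":[0,0,0],"hand":0.8}]';python3 -m handwheel '[{"dp":[0,0,0.15],"twist":[0,0,0],"hand":0.8},{"dp":[0,0,0.2],"twist":[0,0,0],"hand":0.8},{"dp":[0,0,0.2],"twist":[0,0,0],"hand":0.8}]'
```

```text
time: 11.7
eef_pos: [489.0, 47.3, 299.6]
ee_rot: [0.039, 0.999, -0.0, -0.002]
contact_force: [-0.2, 0.1, -0.9]
width: 11.2
grip_force: 78.5
time: 12.0
eef_pos: [489.0, 47.5, 297.7]
ee_rot: [0.039, 0.999, -0.0, -0.001]
contact_force: [0.6, 0.6, -1.9]
width: 10.9
grip_force: 78.5
```

```bash
python3 -m handwheel '[{"dp":[0,0,0.1],"twist":[0,0,0],"hand":0.8},{"dp":[0,0,0.2],"twist":[0,0,0],"hand":0.8},{"dp":[0,0,0.2],"twist":[0,0,0],"hand":0.8}]'
```

```text
time: 12.3
eef_pos: [489.0, 47.5, 295.6]
ee_rot: [0.039, 0.999, -0.0, -0.001]
contact_force: [0.0, 0.3, -0.9]
width: 10.7
grip_force: 78.5
```

```bash
python3 -m handwheel '[{"dp":[0,0,0.1],"twist":[0,0,0],"hand":0.8},{"dp":[0,0,0.2],"twist":[0,0,0],"hand":0.8},{"dp":[0,0,0.2],"twist":[0,0,0],"hand":0.8}]'
```

```text
time: 12.6
eef_pos: [489.0, 47.5, 293.6]
ee_rot: [0.039, 0.999, -0.0, -0.001]
contact_force: [-0.4, -0.0, -1.0]
width: 11.4
grip_force: 78.5
```

```bash
python3 -m handwheel '[{"dp":[0,0,0.1],"twist":[0,0,0],"hand":0.8},{"dp":[0,0,0.15],"twist":[0,0,0],"hand":0.8},{"dp":[0,0,0.15],"twist":[0,0,0],"hand":0.8}]'
```

```text
time: 12.9
eef_pos: [489.0, 47.5, 292.2]
ee_rot: [0.039, 0.999, -0.0, -0.001]
contact_force: [0.3, 0.1, -0.8]
width: 11.1
grip_force: 78.5
```

```bash
python3 -m handwheel '[{"dp":[0,0,0.1],"twist":[0,0,0],"hand":0.8},{"dp":[0,0,0.15],"twist":[0,0,0],"hand":0.8},{"dp":[0,0,0.15],"twist":[0,0,0],"hand":0.8}]'
```

```text
time: 13.2
eef_pos: [489.0, 47.5, 290.7]
ee_rot: [0.039, 0.999, -0.0, -0.001]
contact_force: [-0.4, -0.2, -1.1]
width: 11.1
grip_force: 78.5
```

```bash
python3 -m handwheel '[{"dp":[0,0,0.1],"twist":[0,0,0],"hand":0.8},{"dp":[0,0,0.15],"twist":[0,0,0],"hand":0.8},{"dp":[0,0,0.15],"twist":[0,0,0],"hand":0.8}]'
```

```text
time: 13.5
eef_pos: [489.0, 47.5, 289.2]
ee_rot: [0.039, 0.999, -0.0, -0.001]
contact_force: [1.0, 0.2, -1.7]
width: 11.0
grip_force: 78.5
```

```bash
python3 -m handwheel '[{"dp":[0,0,0.1],"twist":[0,0,0],"hand":0.8},{"dp":[0,0,0.15],"twist":[0,0,0],"hand":0.8},{"dp":[0,0,0.15],"twist":[0,0,0],"hand":0.8}]'
```

```text
time: 13.8
eef_pos: [488.9, 47.5, 288.5]
ee_rot: [0.039, 0.999, -0.0, -0.001]
contact_force: [-3.3, -0.2, 4.8]
width: 11.4
grip_force: 79.4
```

```bash
python3 -m handwheel '[{"dp":[0,0,0.1],"twist":[0,0,0],"hand":0.8},{"dp":[0,0,0.1],"twist":[0,0,0],"hand":0.8}]'
```

```text
time: 14.0
eef_pos: [488.8, 47.5, 288.1]
ee_rot: [0.039, 0.999, -0.0, -0.001]
contact_force: [-4.1, -0.5, 11.3]
width: 11.3
grip_force: 80.0
```

```bash
python3 - <<'E'
from h import *
c=dict(np.load('w3.npz'))
g=cv2.cvtColor(c['pixels'],cv2.COLOR_BGR2GRAY).astype(float)
# arm edges in cols 30..105 raw: sub-pixel gradient
for lo,hi,s in [(36,50,1),(70,86,-1)]:
    P=[]
    for u in range(30,108,3):
        col=g[lo:hi,u];d=np.abs(np.diff(col));w=d*(d>.5*d.max());P.append([u,lo+.5+(w*np.arange(len(d))).sum()/w.sum()])
    P=np.array(P);m=np.polyfit(P[:,0],P[:,1],1);r=P[:,1]-np.polyval(m,P[:,0]);ok=abs(r)<1;m=np.polyfit(P[ok,0],P[ok,1],1)
    a,b=[onz(c,u,np.polyval(m,u),68.5) for u in (30,105)]
    print(m.round(3),r.std().round(2),a.round(1),b.round(1),np.degrees(np.arctan2(-(a-b)[0],(a-b)[1])))
# shaft top quad via threshold on brightness/colour
s=g[25:85,105:170].astype(int);
for r in s[::4]: print(' '.join(f'{x:3d}' for x in r[::2]))
E
```

```text
[1.9000e-02 4.0337e+01] 0.3 [539.7 122.2  68.5] [536.8  78.2  68.5] -3.7857516291490434
[2.10e-02 7.64e+01] 0.28 [520.3 127.7  68.5] [517.3  82.1  68.5] -3.733330174496918
 88  87  86  85  85  89 105 105 109 110 108 112 112 109 109 111 112 115 112 115  90  44  47  44  47  51  51  51  56  49  53  51  50
 86  88  88  87  85 101 111 112 112 114 112 111 114 112 111 113 117 114  55  47  49  49  49  47  45  53  48  52  54  51  50  49  55
 84  89  87  88 112 113 115 114 115 115 114 114 115 113 112 113 112 113 117 116 115 114 110 113 117 118 110  79  51  49  51  50  54
 86  83  84  85 112 109 109 111 112 113 114 111 110 112 111 116 116 115 114 116 113 114 116 114 114 117 112  82  71  72  70  71  48
 89  87  87  93 105 109 110 111 114 113 109 112 113 110 114 110 115 112 112 113 113 114 110 114 116 112 114  89  69  73  71  67  72
 45  45  43  46  89 110 111 110 114 108 111 110 112 111 116 113 111 110 114 113 111 115 110 111 116 118 122  98  72  74  74  72  70
 50  45  49  50  65 111 110 116 113 112 111 115 112 112 115 110 112 116 112 115 115 115 115 111 113 118 121 102  71  70  72  71  72
 51 
[... 351 characters left out ...]
 116 120 122 124 116  77  71  74  74  75
 49  50  50  48  48  76 114 115 114 118 111 111 113 112 112 112 109 112 111 113 110 117 112 114 118 120 120 116  80  74  76  71  74
 48  49  47  43  47  51 110 110 118 122 112 112 111 113 111 116 113 115 114 114 115 115 115 114 113 115 119 122  86  71  74  75  75
 49  42  50  48  50  42 107 117 116 116 113 109 113 111 109 116 115 113 114 112 116 114 114 116 116 119 119 126  99  68  72  72  73
 38  35  34  38  40  37  37  68  80  93  89  91  91  90  93  96  96  98  97  97  95  96 103 101  98  99 101  99  91  73  71  71  75
 60  66  63  68  68  76  83  87  87  86  85  85  84  85  88  92  55  47  49  37  36  39  34  38  34  31  37  40  39  34  40  34  35
```

```bash
python3 -m handwheel '[{"dp":[0,0,-0.5],"twist":[0,0,0],"hand":0.8},{"dp":[0,0,-0.7],"twist":[0,0,0],"hand":0.8},{"dp":[1.5,0,-0.7],"twist":[0,0,0],"hand":0.8},{"dp":[3.5,0,-0.7],"twist":[0,0,0],"hand":0.8},{"dp":[3.5,0,0],"twist":[0,0,0],"hand":0.8},{"dp":[3.5,0,1],"twist":[0,0,0],"hand":0.8},{"dp":[3.5,0,1.8],"twist":[0,0,0],"hand":0.8},{"dp":[3.5,0,1.9],"twist":[0,0,0],"hand":0.8},{"dp":[3.5,0,1.9],"twist":[0,0,0],"hand":0.8}]'
```

```text
time: 14.9
eef_pos: [454.4, 50.2, 267.2]
ee_rot: [0.039, 0.999, -0.0, -0.002]
contact_force: [0.5, -0.0, -0.4]
width: 11.5
grip_force: 78.5
```

```bash
python3 -m handwheel '[{"dp":[0,-0.12,-0.11],"twist":[0,0,-0.4],"hand":0.8},{"dp":[-0.5,-0.12,-0.11],"twist":[0,0,-0.4],"hand":0.8},{"dp":[-1,-0.12,-0.11],"twist":[0,0,-0.4],"hand":0.8},{"dp":[-1.2,-0.12,-0.11],"twist":[0,0,-0.4],"hand":0.8},{"dp":[-1.2,-0.12,-0.11],"twist":[0,0,-0.4],"hand":0.8}]'; python3 -c "
from h import *
print(R.from_quat(bot.get_obs()['ee_rot']).as_matrix().round(4).tolist())"
```

```text
time: 15.4
eef_pos: [466.6, 48.1, 269.1]
ee_rot: [0.036, 0.999, -0.0, -0.001]
contact_force: [0.2, -0.5, -0.8]
width: 10.9
grip_force: 78.5
[[-0.9975, 0.0712, -0.0019], [0.0712, 0.9975, -0.0001], [0.0018, -0.0002, -1.0]]
```

```bash
python3 -m handwheel '[{"dp":[0,0,0.07],"twist":[0,0,0],"hand":0.8},{"dp":[-0.2,0,0.07],"twist":[0,0,0],"hand":0.8},{"dp":[-0.4,0,0.07],"twist":[0,0,0],"hand":0.8},{"dp":[-0.5,0,0.07],"twist":[0,0,0],"hand":0.8}]'
```

```text
time: 15.8
eef_pos: [471.2, 47.7, 268.3]
ee_rot: [0.036, 0.999, -0.0, -0.001]
contact_force: [0.4, 0.6, -1.2]
width: 11.0
grip_force: 78.5
```

```bash
python3 -m handwheel '[{"dp":[-0.1,0,0],"twist":[0,0,0],"hand":0.8},{"dp":[-0.2,0,0],"twist":[0,0,0],"hand":0.8},{"dp":[-0.2,0,0],"twist":[0,0,0],"hand":0.8}]'
```

```text
time: 16.1
eef_pos: [473.1, 47.6, 268.2]
ee_rot: [0.036, 0.999, -0.0, -0.001]
contact_force: [0.2, -0.7, -0.5]
width: 11.4
grip_force: 78.5
```

```bash
python3 -m handwheel '[{"dp":[-0.1,0,0],"twist":[0,0,0],"hand":0.8},{"dp":[-0.25,0,0],"twist":[0,0,0],"hand":0.8},{"dp":[-0.4,0,0],"twist":[0,0,0],"hand":0.8},{"dp":[-0.4,0,0],"twist":[0,0,0],"hand":0.8}]'
```

```text
time: 16.5
eef_pos: [477.2, 47.3, 268.3]
ee_rot: [0.036, 0.999, -0.0, -0.001]
contact_force: [-1.0, 0.1, -1.4]
width: 11.1
grip_force: 78.5
```

```bash
python3 -m handwheel '[{"dp":[-0.1,0,0],"twist":[0,0,0],"hand":0.8},{"dp":[-0.25,0,0],"twist":[0,0,0],"hand":0.8},{"dp":[-0.4,0,0],"twist":[0,0,0],"hand":0.8},{"dp":[-0.4,0,0],"twist":[0,0,0],"hand":0.8}]'
```

```text
time: 16.9
eef_pos: [481.2, 47.0, 268.3]
ee_rot: [0.036, 0.999, -0.0, -0.001]
contact_force: [-0.6, -0.9, -0.5]
width: 11.1
grip_force: 78.5
```

```bash
python3 -m handwheel '[{"dp":[-0.2,0,0],"twist":[0,0,0],"hand":0.8},{"dp":[-0.4,0,0],"twist":[0,0,0],"hand":0.8},{"dp":[-0.6,0,0],"twist":[0,0,0],"hand":0.8},{"dp":[-0.6,0,0],"twist":[0,0,0],"hand":0.8}]'
```

```text
time: 17.3
eef_pos: [487.3, 46.6, 268.2]
ee_rot: [0.036, 0.999, -0.0, -0.001]
contact_force: [-0.6, 0.0, -0.9]
width: 11.2
grip_force: 78.5
```

```bash
python3 -m handwheel '[{"dp":[-0.2,0,0],"twist":[0,0,0],"hand":0.8},{"dp":[-0.4,0,0],"twist":[0,0,0],"hand":0.8},{"dp":[-0.6,0,0],"twist":[0,0,0],"hand":0.8},{"dp":[-0.6,0,0],"twist":[0,0,0],"hand":0.8}]'
```

```text
time: 17.7
eef_pos: [493.3, 46.2, 268.2]
ee_rot: [0.036, 0.999, -0.0, -0.001]
contact_force: [-0.4, 0.2, -1.1]
width: 11.0
grip_force: 78.5
```

```bash
python3 -m handwheel '[{"dp":[-0.1,0,0],"twist":[0,0,0],"hand":0.8},{"dp":[-0.2,0,0],"twist":[0,0,0],"hand":0.8},{"dp":[-0.2,0,0],"twist":[0,0,0],"hand":0.8}]'
```

```text
time: 18.0
eef_pos: [495.0, 46.0, 268.2]
ee_rot: [0.036, 0.999, -0.0, -0.001]
contact_force: [-1.5, -0.6, -1.4]
width: 11.3
grip_force: 78.5
```

```bash
python3 -m handwheel '[{"dp":[-0.1,0,0],"twist":[0,0,0],"hand":0.8},{"dp":[-0.2,0,0],"twist":[0,0,0],"hand":0.8},{"dp":[-0.2,0,0],"twist":[0,0,0],"hand":0.8}]'
```

```text
time: 18.3
eef_pos: [497.1, 45.9, 268.2]
ee_rot: [0.036, 0.999, -0.0, -0.001]
contact_force: [0.6, 0.3, -2.2]
width: 10.9
grip_force: 78.5
```

```bash
python3 -m handwheel '[{"dp":[-0.1,0,0],"twist":[0,0,0],"hand":0.8},{"dp":[-0.1,0,0],"twist":[0,0,0],"hand":0.8}]'
```

```text
time: 18.5
eef_pos: [498.0, 45.8, 268.2]
ee_rot: [0.036, 0.999, -0.0, -0.001]
contact_force: [0.2, -0.5, -1.6]
width: 11.2
grip_force: 78.5
```

```bash
python3 -m handwheel '[{"dp":[-0.1,0,0],"twist":[0,0,0],"hand":0.8},{"dp":[-0.1,0,0],"twist":[0,0,0],"hand":0.8}]'
```

```text
time: 18.7
eef_pos: [499.0, 45.7, 268.2]
ee_rot: [0.036, 0.999, -0.0, -0.001]
contact_force: [-0.2, -0.2, -0.1]
width: 10.6
grip_force: 78.5
```

```bash
python3 -m handwheel '[{"dp":[-0.1,0,0],"twist":[0,0,0],"hand":0.8},{"dp":[-0.1,0,0],"twist":[0,0,0],"hand":0.8}]'
```

```text
time: 18.9
eef_pos: [500.0, 45.7, 268.2]
ee_rot: [0.036, 0.999, -0.0, -0.001]
contact_force: [-0.4, -0.3, -1.2]
width: 10.9
grip_force: 78.5
```

```bash
python3 -m handwheel '[{"dp":[-0.1,0,0],"twist":[0,0,0],"hand":0.8},{"dp":[-0.1,0,0],"twist":[0,0,0],"hand":0.8}]'
```

```text
time: 19.1
eef_pos: [501.0, 45.6, 268.2]
ee_rot: [0.036, 0.999, -0.0, -0.001]
contact_force: [0.5, 0.0, -1.4]
width: 11.1
grip_force: 78.5
```

```bash
python3 -m handwheel '[{"dp":[-0.1,0,0],"twist":[0,0,0],"hand":0.8},{"dp":[-0.1,0,0],"twist":[0,0,0],"hand":0.8}]'
```

```text
time: 19.3
eef_pos: [501.6, 45.5, 268.0]
ee_rot: [0.036, 0.999, -0.0, -0.002]
contact_force: [-0.7, 0.3, -1.5]
width: 11.1
grip_force: 78.6
```

```bash
python3 -m handwheel '[{"dp":[-0.1,0,0],"twist":[0,0,0],"hand":0.8},{"dp":[-0.1,0,0],"twist":[0,0,0],"hand":0.8}]'
```

```text
time: 19.5
eef_pos: [502.0, 45.5, 267.9]
ee_rot: [0.035, 0.999, -0.0, -0.003]
contact_force: [-4.3, 0.9, 0.9]
width: 11.3
grip_force: 78.8
```

```bash
python3 -m handwheel '[{"dp":[-0.1,0,0],"twist":[0,0,0],"hand":0.8},{"dp":[-0.1,0,0],"twist":[0,0,0],"hand":0.8}]'
```

```text
time: 19.7
eef_pos: [502.3, 45.4, 267.7]
ee_rot: [0.035, 0.999, -0.0, -0.003]
contact_force: [-6.3, 0.1, 2.0]
width: 10.7
grip_force: 78.9
```

```bash
python3 -m handwheel '[{"dp":[0.1,0,0],"twist":[0,0,0],"hand":2},{"dp":[0.1,0,0],"twist":[0,0,0],"hand":3},{"dp":[0.1,0,0],"twist":[0,0,0],"hand":4.5},{"dp":[0.1,0,0],"twist":[0,0,0],"hand":4.5},{"dp":[0.1,0,-2],"twist":[0,0,0],"hand":4.5},{"dp":[0.1,0,-5],"twist":[0,0,0],"hand":4.5},{"dp":[0.1,0,-9],"twist":[0,0,0],"hand":4.5},{"dp":[0.1,0,-10],"twist":[0,0,0],"hand":4.5}]'; python3 - <<'E'
from h import *
c=eyes.capture('wrist');s=eyes.capture('scene');t=eyes.capture('top')
np.savez('w7',**c);np.savez('s7',**s);np.savez('t7',**t)
im=np.zeros((600,800,3),np.uint8)
im[:300,:400]=cv2.resize(c['pixels'],(400,300),interpolation=cv2.INTER_AREA)
im[:300,400:]=cv2.resize(t['pixels'][170:245,160:260],(400,300),interpolation=cv2.INTER_CUBIC)
im[300:,:400]=cv2.resize(s['pixels'][210:285,200:300],(400,300),interpolation=cv2.INTER_CUBIC)
im[300:,400:]=cv2.resize(c['pixels'][100:250,150:350],(400,300),interpolation=cv2.INTER_CUBIC)
cv2.imwrite('pics/c7.png',im)
o=bot.get_obs();print(o['eef_pos'],o['joint_positions'])
E
```

```text
time: 20.5
eef_pos: [504.8, 45.5, 372.4]
ee_rot: [0.036, 0.999, 0.0, 0.003]
contact_force: [1.2, -0.2, 0.3]
width: 45.1
grip_force: 0.0
[503.48545604  45.45919559 368.52370785] [ 9.00347670e-02  2.45933440e-01 -2.54319570e-01  1.07124869e+00
  3.46385148e-05  1.61165334e-01]
```

View pics/c7.png

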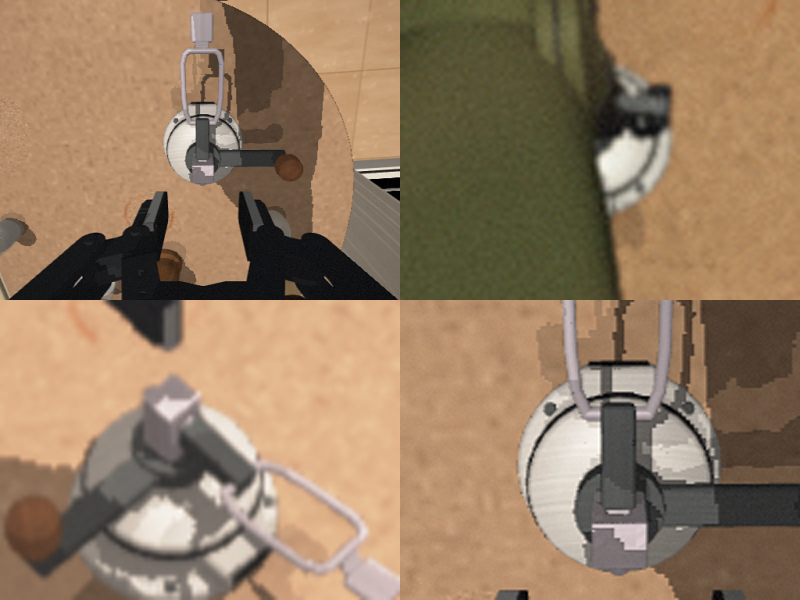

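```bash
python3 - <<'E'
from h import *
c=dict(np.load('w7.npz'));s=dict(np.load('s7.npz'))
k=1.28
print('tab',onz(c,202*k,27*k,97),'endbar',onz(c,202*k,50*k,104),'hinge',onz(c,259.5,157.5,92),'knob',onz(c,289*k,167*k,100))
# scene: tab (365,578) crop x.25+200, hinge (228,492)
print('s tab',onz(s,200+365/4,210+278/4,97))
for n,a,b in [('tab',(202*k,27*k),(200+368/4,210+278/4)),('hinge',(259.5,157.5),(200+240/4,210+182/4)),('endbarR',(215*k,52*k),(200+330/4,210+270/4))]:
    print(n,tri([ray(c,*a),ray(s,*b)]).round(1))
E
```

```text
tab [389.33143216  54.34593836  97.        ] endbar [408.48320724  52.94706122 104.        ] hinge [476.38993374  48.70548654  92.        ] knob [527.69339483 135.2357263  100.        ]
s tab [394.24827593  55.09198061  97.        ]
tab [390.9  55.2 101.1]
hinge [477.3  48.5  86.1]
endbarR [409.7  63.9  98.3]
```

```bash
cat >> h.py <<'E'
H=np.array([477.5,47.5,89.]); PSI=-4
XM=np.array([np.cos(np.radians(PSI)),np.sin(np.radians(PSI)),0]); YM=np.array([-XM[1],XM[0],0])
RT=down(176)*R.from_euler('x',-60,degrees=True)
def tcp(phi,off,dy=5):
    "TCP for ring at world angle phi (rad from rear level), tip axis offset (x,z) from tab centre"
    r=np.array([-np.cos(phi),np.sin(phi)]);n=np.array([-np.sin(phi),-np.cos(phi)])
    q=87*r+9*n+off; tip=H+XM*q[0]+YM*dy+[0,0,q[1]]
    return tip-173*RT.apply([0,0,1])
def rows(ps):
    o=bot.get_obs();R0=R.from_quat(o["ee_rot"])
    for p in ps: print(np.round(R0.inv().apply(p-o["eef_pos"])/10,2).tolist())
E
python3 - <<'E'
from h import *
a=tcp(.17,np.array([0,-35]),-39);print(a)
plan(a+[0,0,80],RT)
E
```

```text
[ 377.27248143 -134.77488906  146.34860147]
dp [11.3, -18.87, 14.23] twist [-60.0, 0.0, -0.1]
```

```bash
python3 -m handwheel '[{"dp":[1.5,-3,0],"twist":[-8,0,0],"hand":0},{"dp":[3,-6,0.5],"twist":[-16,0,0],"hand":0},{"dp":[4.5,-9,2],"twist":[-24,0,0],"hand":0},{"dp":[6,-12,4],"twist":[-32,0,0],"hand":0},{"dp":[7.5,-15,6.5],"twist":[-40,0,0],"hand":0},{"dp":[9,-17,9],"twist":[-48,0,0],"hand":0},{"dp":[10.5,-18.9,11.5],"twist":[-56,0,0],"hand":0},{"dp":[11.3,-18.9,13.5],"twist":[-60,0,0],"hand":0},{"dp":[11.3,-18.9,14.2],"twist":[-60,0,0],"hand":0},{"dp":[11.3,-18.9,14.2],"twist":[-60,0,0],"hand":0}]' 40
python3 - <<'E'
from h import *
o=bot.get_obs();print(o['joint_positions'])
a=tcp(.17,np.array([0,-35]),-39);plan(a,RT)
rows([a,tcp(.17,np.array([0,-35]),5)])
E
```

```text
time: 21.65
eef_pos: [376.1, -134.7, 225.0]
ee_rot: [0.033, 0.865, 0.5, 0.015]
contact_force: [-0.2, -0.1, 0.5]
width: -0.0
grip_force: 0.0
[-0.61903964  0.55399548 -0.52987971  1.2240078   0.83019334 -0.88101703]
dp [-0.16, -6.81, 3.93] twist [0.0, -0.1, -0.4]
[-0.16, -6.81, 3.93]
[-0.16, -4.61, 7.74]
```

```bash
python3 -m handwheel '[{"dp":[0,-2.5,1.4],"twist":[0,0,0],"hand":0},{"dp":[-0.1,-5,2.8],"twist":[0,0,0],"hand":0},{"dp":[-0.15,-6.8,3.9],"twist":[0,0,0],"hand":0},{"dp":[-0.15,-6.4,4.6],"twist":[0,0,0],"hand":0},{"dp":[-0.15,-5.8,5.6],"twist":[0,0,0],"hand":0},{"dp":[-0.15,-5.2,6.7],"twist":[0,0,0],"hand":0},{"dp":[-0.15,-4.6,7.7],"twist":[0,0,0],"hand":0},{"dp":[-0.15,-4.6,7.7],"twist":[0,0,0],"hand":0}]'
python3 - <<'E'
from h import *
print('off from plan',bot.get_obs()['eef_pos']-tcp(.17,np.array([0,-35])))
from scipy.interpolate import interp1d
ph=np.array([.17,.4,.8,1.2,1.57,1.9,2.2,2.5,2.75])
f=interp1d([.17,.8,1.57,2.3,3.14],[[0,-26],[-9,-18],[-14,-3],[-10,8],[0,15]],axis=0)
rows([tcp(p,f(p)) for p in ph])
s=eyes.capture('scene');cv2.imwrite('pics/s8.png',s['pixels'])
E
```

```text
time: 22.45
eef_pos: [380.9, -89.6, 150.0]
ee_rot: [0.03, 0.866, 0.499, 0.017]
contact_force: [-0.6, 0.2, 0.4]
width: -0.1
grip_force: 0.0
off from plan [0.52368199 1.27341206 3.63037995]
[0.04, 0.4, -0.38]
[0.01, 2.36, -1.52]
[-1.07, 5.44, -3.3]
[-3.52, 8.0, -4.78]
[-6.37, 9.41, -5.61]
[-9.41, 9.69, -5.78]
[-12.01, 9.25, -5.53]
[-14.34, 8.11, -4.87]
[-15.91, 6.75, -4.09]
```

```bash
python3 -m handwheel '[{"dp":[0,0.4,-0.4],"twist":[0,0,0],"hand":0},{"dp":[0,1.4,-1],"twist":[0,0,0],"hand":0},{"dp":[0,2.4,-1.5],"twist":[0,0,0],"hand":0},{"dp":[-0.4,3.9,-2.4],"twist":[0,0,0],"hand":0},{"dp":[-1.1,5.4,-3.3],"twist":[0,0,0],"hand":0},{"dp":[-1.1,5.4,-3.3],"twist":[0,0,0],"hand":0}]'
python3 - <<'E'
from h import *
c=eyes.capture('scene')
# predicted tab centre / tip pixel and brightness check around for ring presence
for ph in np.arange(.2,1.4,.2):
    r=np.array([-np.cos(ph),np.sin(ph)]);n=np.array([-np.sin(ph),-np.cos(ph)]);q=87*r+9*n
    print(round(ph,1),proj(c,H+XM*q[0]+[0,0,q[1]]).round(0))
np.savez('s9',**c); w=eyes.capture('wrist');np.savez('w9',**w)
m=cv2.inRange(c['pixels'],(140,130,140),(230,220,230)); 
n,l,st,ce=cv2.connectedComponentsWithStats(m[200:300,180:320]);print([(s.tolist(),(k+[180,200]).round().tolist()) for s,k in zip(st[1:],ce[1:]) if s[4]>8])
E
```

```text
time: 23.1
eef_pos: [393.1, -94.7, 213.6]
ee_rot: [0.031, 0.866, 0.499, 0.019]
contact_force: [0.1, 0.1, -0.5]
width: 0.1
grip_force: 0.1
0.2 [293. 280.]
0.4 [293. 274.]
0.6 [290. 267.]
0.8 [287. 260.]
1.0 [282. 252.]
1.2 [277. 244.]
[([35, 0, 5, 5, 13], [217.0, 201.0]), ([0, 0, 98, 94, 3117], [219.0, 234.0]), ([5, 3, 8, 9, 27], [189.0, 206.0]), ([96, 57, 5, 5, 15], [278.0, 259.0]), ([56, 61, 16, 10, 116], [243.0, 266.0]), ([82, 66, 5, 4, 10], [264.0, 268.0]), ([33, 80, 8, 7, 12], [217.0, 283.0]), ([0, 87, 5, 6, 18], [182.0, 290.0]), ([3, 94, 21, 6, 54], [193.0, 297.0]), ([38, 94, 7, 6, 18], [221.0, 297.0])]
```

```bash
python3 - <<'E'
from h import *
a=dict(np.load('s7.npz'))['pixels'];b=cv2.imread('pics/s8.png');c=dict(np.load('s9.npz'))['pixels']
for ph in np.arange(.1,1.3,.1):
    r=np.array([-np.cos(ph),np.sin(ph)]);n=np.array([-np.sin(ph),-np.cos(ph)]);q=87*r+9*n
    u,v=proj(dict(np.load('s9.npz')),H+XM*q[0]+[0,0,q[1]]).round().astype(int)
    print(round(ph,1),u,v,a[v-1:v+2,u-1:u+2].mean((0,1)).round(),b[v-1:v+2,u-1:u+2].mean((0,1)).round(),c[v-1:v+2,u-1:u+2].mean((0,1)).round())
# wrist: bright greyish (ring/tab) blobs
for f in ('w9',):
    w=dict(np.load(f+'.npz'));p=w['pixels'].astype(int);m=((p.max(2)-p.min(2)<28)&(p.min(2)>110)).astype(np.uint8)
    n,l,st,ce=cv2.connectedComponentsWithStats(m);print([(s.tolist()) for s in st[1:] if s[4]>25])
    for ph in (.2,.5,.8,1.0):
        r=np.array([-np.cos(ph),np.sin(ph)]);n=np.array([-np.sin(ph),-np.cos(ph)]);q=87*r+9*n
        print(ph,proj(w,H+XM*q[0]+[0,0,q[1]]).round(), 'hinge',proj(w,H).round())
E
```

```text
0.1 293 282 [186. 188. 207.] [136. 137. 150.] [ 90. 114. 145.]
0.2 293 280 [185. 187. 206.] [135. 136. 150.] [ 92. 117. 148.]
0.3 293 277 [193. 196. 215.] [137. 138. 152.] [ 92. 116. 147.]
0.4 293 274 [167. 196. 228.] [110. 124. 146.] [ 92. 117. 148.]
0.5 292 271 [140. 180. 224.] [ 88. 111. 142.] [ 95. 108. 125.]
0.6 290 267 [190. 197. 217.] [122. 127. 143.] [89. 92. 96.]
0.7 289 264 [179. 192. 217.] [115. 122. 141.] [57. 57. 59.]
0.8 287 260 [150. 188. 228.] [ 94. 116. 145.] [130. 131. 144.]
0.9 285 256 [140. 181. 225.] [ 88. 112. 143.] [ 92. 113. 141.]
1.0 282 252 [138. 178. 224.] [ 87. 111. 142.] [111. 120. 140.]
1.1 280 248 [140. 181. 226.] [ 89. 112. 144.] [ 96. 115. 142.]
1.2 277 244 [142. 183. 227.] [ 90. 113. 145.] [ 90. 113. 145.]
[[227, 191, 285, 68, 3467], [238, 205, 274, 174, 3691], [312, 261, 13, 22, 47], [376, 304, 16, 14, 68], [116, 312, 24, 18, 118], [411, 317, 28, 26, 208], [72, 321, 32, 36, 305], [438, 326, 11, 7, 33], [436, 342, 11, 8, 31], [149, 350, 11, 11, 44], [491, 376, 18, 8, 66]]
0.2 [211. 228.] hinge [207. 352.]
0.5 [252. 251.] hinge [207. 352.]
0.8 [292. 287.] hinge [207. 352.]
1.0 [315. 318.] hinge [207. 352.]
```

```bash
cat >> h.py <<'E'
from scipy.interpolate import interp1d
F=interp1d([.17,.8,1.57,2.3,3.14,3.4],[[0,-26],[-9,-18],[-14,-3],[-10,8],[0,15],[0,15]],axis=0)
E
python3 - <<'E'
from h import *
rows([tcp(p,F(p)) for p in [.8,1,1.2,1.4,1.6,1.8,2,2.2,2.4,2.6]])
E
```

```text
[0.07, 0.29, 0.13]
[-1.04, 1.68, -0.68]
[-2.38, 2.84, -1.35]
[-3.87, 3.73, -1.86]
[-5.5, 4.32, -2.2]
[-7.35, 4.55, -2.33]
[-9.17, 4.47, -2.28]
[-10.87, 4.11, -2.07]
[-12.46, 3.43, -1.67]
[-13.88, 2.47, -1.11]
```

```bash
python3 -m handwheel '[{"dp":[-1,1.7,-0.7],"twist":[0,0,0],"hand":0},{"dp":[-2.4,2.8,-1.35],"twist":[0,0,0],"hand":0},{"dp":[-3.9,3.7,-1.9],"twist":[0,0,0],"hand":0},{"dp":[-5.5,4.3,-2.2],"twist":[0,0,0],"hand":0},{"dp":[-7.3,4.55,-2.3],"twist":[0,0,0],"hand":0},{"dp":[-9.2,4.5,-2.3],"twist":[0,0,0],"hand":0},{"dp":[-10.9,4.1,-2.1],"twist":[0,0,0],"hand":0},{"dp":[-12.5,3.4,-1.7],"twist":[0,0,0],"hand":0},{"dp":[-13.9,2.5,-1.1],"twist":[0,0,0],"hand":0},{"dp":[-13.9,2.5,-1.1],"twist":[0,0,0],"hand":0}]'
python3 - <<'E'
from h import *
o=bot.get_obs();print(o['eef_pos']-tcp(2.6,F(2.6)),o['joint_positions'].round(2))
rows([tcp(p,F(p)) for p in [2.6,2.8,2.9,3.0,3.1,3.2]])
c=eyes.capture('scene');p0=dict(np.load('s7.npz'))['pixels'];p=c['pixels']
for ph in np.arange(.3,3.1,.2):
    r=np.array([-np.cos(ph),np.sin(ph)]);q=66*r
    l=[]
    for dy in(-18,18):
        u,v=proj(c,H+XM*q[0]+YM*dy+[0,0,q[1]]).round().astype(int); l+=[p[v,u].tolist(),p0[v,u].tolist()]
    print(round(ph,1),l)
E
```

```text
time: 24.2
eef_pos: [531.6, -100.8, 236.1]
ee_rot: [0.032, 0.865, 0.5, 0.016]
contact_force: [-0.0, 0.1, 0.1]
width: -0.1
grip_force: 0.0
[ 0.82628818  0.58377174 -2.48503385] [-0.41  0.64 -0.24  1.22  0.95 -0.62]
[0.08, 0.18, -0.18]
[-1.07, -0.96, 0.48]
[-1.53, -1.59, 0.84]
[-1.9, -2.24, 1.22]
[-2.19, -2.91, 1.61]
[-2.33, -3.63, 2.02]
0.3 [[131, 133, 147], [144, 186, 229], [116, 117, 132], [153, 168, 197]]
0.5 [[87, 112, 142], [139, 182, 225], [88, 113, 143], [119, 154, 200]]
0.7 [[70, 88, 111], [146, 188, 231], [91, 116, 146], [143, 187, 228]]
0.9 [[69, 85, 108], [141, 182, 226], [71, 90, 114], [142, 185, 228]]
1.1 [[70, 87, 110], [144, 185, 228], [75, 78, 84], [135, 137, 150]]
1.3 [[70, 88, 111], [147, 188, 230], [95, 101, 106], [221, 231, 238]]
1.5 [[71, 89, 112], [142, 184, 227], [102, 108, 116], [220, 230, 238]]
1.7 [[93, 116, 148], [146, 187, 230], [110, 117, 125], [210, 221, 231]]
1.9 [[84, 107, 137], [134, 173, 220], [139, 140, 154], [207, 209, 223]]
2.1 [[90, 113, 144], [142, 183, 226], [104, 105, 114], [143, 144, 159]]
2.3 [[86, 111, 141], [136, 177, 223], [102, 106, 118], [133, 137, 154]]
2.5 [[87, 111, 141], [139, 180, 224], [86, 110, 140], [136, 176, 222]]
2.7 [[88, 111, 141], [137, 177, 223], [86, 111, 142], [136, 177, 223]]
2.9 [[86, 109, 141], [138, 178, 224], [90, 114, 144], [141, 182, 226]]
```

```bash
cat >> h.py <<'E'
def ringscore(c,h=None):
    h=H if h is None else h
    p=c['pixels'].astype(int); out=[]
    g=(p.max(2)-p.min(2)<32)&(p.min(2)>95)
    for ph in np.arange(-.1,3.35,.1):
        r=np.array([-np.cos(ph),np.sin(ph)]);n=np.array([-np.sin(ph),-np.cos(ph)]);k=[]
        for a,b,t in [(x,y,0) for x in range(25,66,4) for y in(-18,18)]+[(69,y,0) for y in range(-12,13,4)]+[(x,y,9) for x in (80,85,90,95) for y in (-6,0,6)]:
            q=a*r+t*n; u,v=proj(c,h+XM*q[0]+YM*y+[0,0,q[1]]).round().astype(int)
            if 0<=u<512 and 0<=v<384: k.append(g[v,u])
        out.append((round(float(np.mean(k)) if k else 0,2),round(float(ph),1),len(k)))
    return sorted(out,reverse=True)[:4]
E
python3 - <<'E'
from h import *
for f in ['s7','w7','s9','w9']: print(f,ringscore(dict(np.load(f+'.npz'))))
s=eyes.capture('scene');w=eyes.capture('wrist');print('now',ringscore(s),ringscore(w))
for dx in(-4,0,4):
  for dz in (-5,0,5): print(dx,dz,ringscore(dict(np.load('s7.npz')),H+[dx,0,dz])[0],ringscore(s,H+[dx,0,dz])[0])
E
```

```text
Traceback (most recent call last):
  File "h.py", line 42, in ringscore
    q=a*r+t*n; u,v=proj(c,h+XM*q[0]+YM*y+[0,0,q[1]]).round().astype(int)
                                       ^
NameError: name 'y' is not defined
```

```bash
sed -i 's/for a,b,t in/for a,y,t in/; s/\[(x,y,0) for x in range(25,66,4) for y in(-18,18)\]/[(x,yy,0) for x in range(25,66,4) for yy in(-18,18)]/; s/(69,y,0) for y in/(69,yy,0) for yy in/; s/(x,y,9) for x in (80,85,90,95) for y in/(x,yy,9) for x in (80,85,90,95) for yy in/' h.py
python3 - <<'E'
from h import *
for f in ['s7','w7','s9','w9']: print(f,ringscore(dict(np.load(f+'.npz'))))
s=eyes.capture('scene');w=eyes.capture('wrist');print('now',ringscore(s),ringscore(w))
for dx in(-4,0,4):
  for dz in (-5,0,5): print(dx,dz,ringscore(dict(np.load('s7.npz')),H+[dx,0,dz])[0],ringscore(s,H+[dx,0,dz])[0])
E
```

```text
s7 [(0.95, 0.2, 41), (0.76, 0.1, 41), (0.49, 3.3, 41), (0.44, 0.3, 41)]
w7 [(1.0, 0.2, 41), (1.0, 0.1, 41), (1.0, 0.0, 41), (1.0, -0.1, 41)]
s9 [(0.78, 0.8, 41), (0.54, 0.7, 41), (0.49, 3.3, 41), (0.46, 0.6, 41)]
w9 [(0.1, 0.9, 41), (0.05, 1.4, 20), (0.05, 0.8, 41), (0.03, 1.3, 29)]
now [(0.78, 0.3, 41), (0.76, 0.4, 41), (0.51, 0.2, 41), (0.49, 3.3, 41)] [(0.83, 0.1, 18), (0.78, 0.0, 18), (0.32, 2.2, 41), (0.29, 3.1, 41)]
-4 -5 (0.88, 0.3, 41) (0.76, 0.4, 41)
-4 0 (0.83, 0.2, 41) (0.88, 0.3, 41)
-4 5 (0.71, 0.1, 41) (0.93, 0.3, 41)
0 -5 (0.88, 0.2, 41) (0.71, 0.5, 41)
0 0 (0.95, 0.2, 41) (0.78, 0.3, 41)
0 5 (0.93, 0.1, 41) (0.88, 0.2, 41)
4 -5 (0.76, 0.2, 41) (0.71, 0.4, 41)
4 0 (0.8, 0.1, 41) (0.76, 0.3, 41)
4 5 (0.8, 0.1, 41) (0.76, 0.2, 41)
```

```bash
cat >> h.py <<'E'
def ringfit(c):
    import itertools
    p=c['pixels'].astype(float); g=((p.max(2)-p.min(2)<32)&(p.min(2)>95)).astype(np.float32); g=cv2.GaussianBlur(g,(3,3),0)
    best=[]
    P=[(x,y,0) for x in range(10,66,4) for y in(-18,18)]+[(69,y,0) for y in range(-12,13,4)]+[(x,y,9) for x in (77,81,85,90,94,97) for y in (-8,-4,0,4,8)]
    P=np.array(P,float); E=c['extrinsics']
    for dx,dz,ph in itertools.product(range(-12,13,2),range(-6,11,2),np.arange(0,3.3,.05)):
        r=np.array([-np.cos(ph),np.sin(ph)]);n=np.array([-np.sin(ph),-np.cos(ph)])
        q=P[:,:1]*r+P[:,2:]*n; X=H+XM*(q[:,:1]+dx)+YM*P[:,1:2]+np.c_[0*q[:,0],0*q[:,0],q[:,1]+dz]
        Q=((X-E[:3,3])@E[:3,:3])*[1,-1,-1];Q=Q@c['K'].T;uv=Q[:,:2]/Q[:,2:]
        best.append((float(cv2.remap(g,uv[None].astype(np.float32),None,cv2.INTER_LINEAR).mean()),dx,dz,round(float(ph),2)))
    return sorted(best,reverse=True)[:6]
E
python3 - <<'E'
from h import *
print(*ringfit(dict(np.load('s7.npz'))),sep='\n');print();print(*ringfit(dict(np.load('s9.npz'))),sep='\n');print()
print(*ringfit(eyes.capture('scene')),sep='\n')
E
```

```text
(0.8161846399307251, 0, -2, 0.2)
(0.8023005723953247, 2, 0, 0.15)
(0.8010507225990295, 0, -4, 0.25)
(0.7999934554100037, -2, -4, 0.25)
(0.7943810224533081, 0, 0, 0.2)
(0.7932326197624207, -2, -2, 0.25)

(0.8845487236976624, 8, -6, 0.75)
(0.8735604882240295, 10, -6, 0.7)
(0.8689377903938293, 12, -6, 0.7)
(0.8636990785598755, 6, -6, 0.75)
(0.8556199073791504, 6, -4, 0.75)
(0.8554847240447998, 4, -6, 0.8)

(0.8742845058441162, -4, 6, 0.25)
(0.873447835445404, -6, 4, 0.3)
(0.8613337874412537, -6, 6, 0.3)
(0.8575721383094788, -4, 8, 0.25)
(0.8563833236694336, -4, 4, 0.3)
(0.8513249158859253, -6, 8, 0.25)
```

```bash
sed -i 's/^H=.*; PSI/H=np.array([473.5,47.8,94.]); PSI/' h.py; python3 - <<'E'
from h import *
o=bot.get_obs()
rows([o['eef_pos']-YM*65+[0,0,0], tcp(.25,np.array([0,-35]),-45)+[0,0,30],tcp(.25,np.array([0,-35]),-45),tcp(.25,np.array([0,-35]),5)])
plan(o['eef_pos'],RT)
E
```

```text
[-0.01, -3.25, -5.63]
[15.31, -6.91, -1.88]
[15.3, -9.51, -0.38]
[15.31, -7.01, 3.95]
dp [0.0, 0.0, 0.0] twist [0.0, -0.0, -0.3]
```

```bash
python3 -m handwheel '[{"dp":[0,-1.6,-2.8],"twist":[0,0,0],"hand":0},{"dp":[0,-3.3,-5.6],"twist":[0,0,0],"hand":0},{"dp":[4.5,-4.4,-4.5],"twist":[0,0,0],"hand":0},{"dp":[9,-5.5,-3.5],"twist":[0,0,0],"hand":0},{"dp":[13,-6.5,-2.3],"twist":[0,0,0],"hand":0},{"dp":[15.3,-8.5,-1],"twist":[0,0,0],"hand":0},{"dp":[15.3,-9.5,-0.4],"twist":[0,0,0],"hand":0},{"dp":[15.3,-8.5,1.4],"twist":[0,0,0],"hand":0},{"dp":[15.3,-7,3.9],"twist":[0,0,0],"hand":0},{"dp":[15.3,-7,3.9],"twist":[0,0,0],"hand":0}]'
python3 - <<'E'
from h import *
o=bot.get_obs();print(o['eef_pos']-tcp(.25,np.array([0,-35])))
s=eyes.capture('scene');print(*ringfit(s)[:3])
rows([tcp(p,F(p)) for p in [.25,.5,.75,1,1.25,1.5]])
E
```

```text
time: 25.4
eef_pos: [377.8, -89.3, 159.0]
ee_rot: [0.03, 0.865, 0.5, 0.016]
contact_force: [0.0, -0.6, 0.4]
width: -0.3
grip_force: 0.1
[0.70996022 1.3439174  0.74174778]
(0.863781750202179, 10, -6, 0.0) (0.8616304993629456, 12, -6, 0.0) (0.8170391321182251, 10, -4, 0.0)
[0.22, 0.79, -0.5]
[-0.0, 2.88, -1.71]
[-0.73, 4.8, -2.82]
[-2.04, 6.54, -3.83]
[-3.74, 7.95, -4.65]
[-5.66, 8.93, -5.21]
```

```bash
cat >> h.py <<'E'
def fit2(cs,dxs=range(-12,13,2),dzs=range(-8,9,2),phs=np.arange(-.1,3.3,.05)):
    import itertools
    G=[]
    for c in cs:
        p=c['pixels'].astype(float); g=((p.max(2)-p.min(2)<32)&(p.min(2)>95)).astype(np.float32); G.append(cv2.GaussianBlur(g,(3,3),0))
    P=[(x,y,0,1) for x in range(14,62,4) for y in(-18,18)]+[(69,y,0,1) for y in range(-12,13,4)]+[(x,y,9,1) for x in (77,81,85,90,94,97) for y in (-8,-4,0,4,8)]
    P+=[(x,y,0,-1) for x in range(14,60,6) for y in (-27,-9,0,9,27)]+[(x,y,9,-1) for x in (80,88,96) for y in (-17,17)]+[(108,y,9,-1) for y in(-8,0,8)]
    P=np.array(P,float);wt=np.where(P[:,3]>0,1/(P[:,3]>0).sum(),-1/(P[:,3]<0).sum());best=[]
    for dx,dz,ph in itertools.product(dxs,dzs,phs):
        r=np.array([-np.cos(ph),np.sin(ph)]);n=np.array([-np.sin(ph),-np.cos(ph)])
        q=P[:,:1]*r+P[:,2:3]*n; X=H+XM*(q[:,:1]+dx)+YM*P[:,1:2]+np.c_[0*q[:,0],0*q[:,0],q[:,1]+dz]
        sc=[]
        for c,g in zip(cs,G):
            E=c['extrinsics'];Q=((X-E[:3,3])@E[:3,:3])*[1,-1,-1];Q=Q@c['K'].T;uv=Q[:,:2]/Q[:,2:]
            sc.append(float((cv2.remap(g,uv[None].astype(np.float32),None,cv2.INTER_LINEAR)[0].ravel()*wt).sum()))
        best.append((round(sum(sc),2),dx,dz,round(float(ph),2),np.round(sc,2).tolist()))
    return sorted(best,reverse=True)[:5]
E
python3 - <<'E'
from h import *
L=lambda f:dict(np.load(f+'.npz'))
print('7',*fit2([L('s7'),L('w7')]),sep='\n')
s=eyes.capture('scene');w=eyes.capture('wrist');np.savez('s10',**s);np.savez('w10',**w)
print('s',*fit2([s])[:4],sep='\n');print('sw',*fit2([s,w])[:4],sep='\n')
print(proj(w,H),proj(w,H-XM*85+[0,0,10]))
E
```

```text
7
(1.57, 2, -8, 0.25, [0.64, 0.93])
(1.55, 2, -6, 0.2, [0.62, 0.93])
(1.52, 2, -4, 0.2, [0.61, 0.91])
(1.52, 2, -6, 0.25, [0.6, 0.92])
(1.51, 2, -4, 0.15, [0.58, 0.93])
s
(0.69, 8, -8, 0.05, [0.69])
(0.68, 10, -6, 0.0, [0.68])
(0.68, 10, -8, 0.05, [0.68])
(0.66, 12, -8, 0.0, [0.66])
sw
(0.69, 8, -8, 0.05, [0.69, 0.0])
(0.69, 2, -8, 0.25, [0.32, 0.37])
(0.68, 10, -6, 0.0, [0.68, 0.0])
(0.68, 10, -8, 0.05, [0.68, 0.0])
[289.77689118 412.88432728] [315.69265965 284.43998766]
```

```bash
cat >> h.py <<'E'
from scipy.optimize import differential_evolution
C0=np.array([525.0,44.2,93.3])
def pinpts(P,d,yaw,s,th):
    "P: rows (r,y,under) on ring -> world; d slide back(+), yaw, s sag (rear down), th joint"
    ph=th+.3; r=np.array([-np.cos(ph),0,np.sin(ph)]);n=np.array([-np.sin(ph),0,-np.cos(ph)])
    q=P[:,:1]*r+P[:,2:3]*n; q[:,1]=P[:,1]; q[:,0]-=48+d
    return C0+(R.from_euler('z',np.radians(PSI)+yaw)*R.from_euler('y',-s)).apply(q)
def fit3(cs,th=(-.1,3.05)):
    G=[]
    for c in cs:
        p=c['pixels'].astype(float); g=((p.max(2)-p.min(2)<32)&(p.min(2)>95)).astype(np.float32); G.append(cv2.GaussianBlur(g,(5,5),0))
    P=[(x,y,0,1) for x in range(14,62,4) for y in(-18,18)]+[(69,y,0,1) for y in range(-12,13,4)]+[(x,y,9,1) for x in (77,81,85,90,94,97) for y in (-8,-4,0,4,8)]
    P+=[(x,y,0,-1) for x in range(14,60,6) for y in (-27,-9,0,9,27)]+[(x,y,9,-1) for x in (80,88,96) for y in (-17,17)]+[(108,y,9,-1) for y in(-8,0,8)]
    P=np.array(P,float);wt=np.where(P[:,3]>0,1/(P[:,3]>0).sum(),-1/(P[:,3]<0).sum())
    def f(v):
        X=pinpts(P,*v);t=0
        for c,g in zip(cs,G):
            E=c['extrinsics'];Q=((X-E[:3,3])@E[:3,:3])*[1,-1,-1];Q=Q@c['K'].T;uv=Q[:,:2]/Q[:,2:]
            t-=float((cv2.remap(g,uv[None].astype(np.float32),None,cv2.INTER_LINEAR)[0].ravel()*wt).sum())
        return t+.002*abs(v[0])+.3*(v[1]**2)
    z=differential_evolution(f,[(-4,20),(-.15,.15),(-.15,.15),th],seed=1,popsize=25,maxiter=120,tol=1e-4)
    return -round(z.fun,3),np.round(z.x,3).tolist()
E
python3 - <<'E'
from h import *
L=lambda f:dict(np.load(f+'.npz'))
print('7',fit3([L('s7'),L('w7')]),fit3([L('s7')]));print('9',fit3([L('s9')]))
print('10',fit3([L('s10')]),fit3([L('s10'),L('w10')]))
E
```

```text
7 (np.float64(1.49), [1.702, -0.002, 0.131, 0.062]) (np.float64(0.574), [13.574, -0.086, -0.087, 0.006])
9 (np.float64(0.531), [-0.749, -0.079, -0.051, 0.424])
10 (np.float64(0.654), [6.291, -0.089, 0.005, -0.008]) (np.float64(1.057), [1.407, -0.055, 0.08, -0.023])
```

```bash
sed -i 's/^H=.*; PSI/H=np.array([475.4,47.6,90.]); PSI/; s/-60,degrees/-75,degrees/; s/dy=5/dy=25/; s/^F=.*/F=interp1d([.17,.8,1.57,2.3,3.14,3.4],[[0,-28],[-9,-22],[-14,-7],[-10,4],[0,12],[0,12]],axis=0)/' h.py; python3 - <<'E'
from h import *
plan(tcp(.2,np.array([0,-36])),RT); plan(tcp(.2,np.array([0,-36]),0),RT)
rows([tcp(.2,np.array([0,-36]))])
E
```

```text
dp [0.02, -4.29, 2.88] twist [-15.1, 0.0, -0.1]
dp [0.02, -5.54, 0.72] twist [-15.1, 0.0, -0.1]
[0.02, -4.29, 2.88]
```

```bash
python3 -m handwheel '[{"dp":[0,-2.8,0.3],"twist":[-7.5,0,0],"hand":0},{"dp":[0,-5.5,0.7],"twist":[-15,0,0],"hand":0},{"dp":[0,-4.9,1.8],"twist":[-15,0,0],"hand":0},{"dp":[0,-4.3,2.9],"twist":[-15,0,0],"hand":0},{"dp":[0,-4.3,2.9],"twist":[-15,0,0],"hand":0}]'
python3 - <<'E'
from h import *
o=bot.get_obs();print(o['eef_pos']-tcp(.2,np.array([0,-36])),o['joint_positions'].round(2))
s=eyes.capture('scene');w=eyes.capture('wrist');print(fit3([s,w]),fit3([s]))
plan(tcp(.2,np.array([0,-36])),RT)
rows([tcp(p,F(p)) for p in [.2,.4,.6,.8,1,1.25,1.5]])
E
```

```text
time: 26.05
eef_pos: [378.3, -87.7, 105.3]
ee_rot: [0.03, 0.792, 0.609, 0.02]
contact_force: [-0.0, -0.3, 0.5]
width: 0.3
grip_force: 0.0
[-0.38423615  0.38043196 -1.89786117] [-0.56  0.88 -0.58  1.16  1.02 -1.11]
(np.float64(0.757), [0.888, -0.04, 0.087, -0.023]) (np.float64(0.647), [1.299, -0.038, 0.128, 0.059])
dp [0.0, 0.05, 0.01] twist [-0.0, 0.1, -0.1]
[0.04, 0.85, -0.2]
[-0.01, 2.69, -0.7]
[-0.4, 4.43, -1.16]
[-1.09, 6.01, -1.59]
[-2.21, 7.57, -2.0]
[-3.9, 9.14, -2.42]
[-5.82, 10.24, -2.71]
```

```bash
python3 -m handwheel '[{"dp":[0,0.9,-0.2],"twist":[0,0,0],"hand":0},{"dp":[0,1.8,-0.45],"twist":[0,0,0],"hand":0},{"dp":[0,2.7,-0.7],"twist":[0,0,0],"hand":0},{"dp":[-0.2,3.6,-0.9],"twist":[0,0,0],"hand":0},{"dp":[-0.4,4.4,-1.15],"twist":[0,0,0],"hand":0},{"dp":[-0.7,5.2,-1.4],"twist":[0,0,0],"hand":0},{"dp":[-1.1,6,-1.6],"twist":[0,0,0],"hand":0},{"dp":[-1.6,6.8,-1.8],"twist":[0,0,0],"hand":0},{"dp":[-2.2,7.6,-2],"twist":[0,0,0],"hand":0},{"dp":[-2.2,7.6,-2],"twist":[0,0,0],"hand":0}]'
python3 - <<'E'
from h import *
s=eyes.capture('scene');print(fit3([s]),bot.get_obs()['eef_pos']-tcp(1,F(1)))
rows([tcp(p,F(p)) for p in [1,1.2,1.4,1.6,1.8,2,2.2,2.4]])
E
```

```text
time: 27.15
eef_pos: [401.3, -89.0, 186.1]
ee_rot: [0.028, 0.793, 0.608, 0.021]
contact_force: [0.0, -0.3, -0.2]
width: 0.1
grip_force: 0.1
(np.float64(0.375), [-3.976, -0.079, 0.04, 0.698]) [0.06570945 0.78447252 0.54521076]
[0.0, -0.07, -0.06]
[-1.33, 1.22, -0.41]
[-2.83, 2.21, -0.68]
[-4.45, 2.87, -0.85]
[-6.31, 3.12, -0.92]
[-8.12, 3.04, -0.89]
[-9.82, 2.63, -0.78]
[-11.41, 1.89, -0.58]
```

```bash
python3 -m handwheel '[{"dp":[-0.6,0.6,-0.2],"twist":[0,0,0],"hand":0},{"dp":[-1.3,1.2,-0.4],"twist":[0,0,0],"hand":0},{"dp":[-2,1.7,-0.55],"twist":[0,0,0],"hand":0},{"dp":[-2.8,2.2,-0.7],"twist":[0,0,0],"hand":0},{"dp":[-3.6,2.6,-0.8],"twist":[0,0,0],"hand":0},{"dp":[-4.4,2.9,-0.85],"twist":[0,0,0],"hand":0},{"dp":[-4.4,2.9,-0.85],"twist":[0,0,0],"hand":0}]'
python3 - <<'E'
from h import *
s=eyes.capture('scene');print(fit3([s]),bot.get_obs()['eef_pos']-tcp(1.6,F(1.6)))
rows([tcp(p,F(p)) for p in [1.6,1.8,2,2.2,2.4,2.6]])
E
```

```text
time: 27.9
eef_pos: [445.4, -92.7, 215.7]
ee_rot: [0.028, 0.793, 0.608, 0.021]
contact_force: [0.5, 0.6, -0.2]
width: 0.3
grip_force: 0.2
(np.float64(0.347), [0.038, -0.073, 0.15, 1.481]) [-0.51587671  0.12032731 -0.07822313]
[-0.05, 0.01, -0.01]
[-1.91, 0.26, -0.08]
[-3.72, 0.17, -0.05]
[-5.42, -0.23, 0.06]
[-7.01, -0.98, 0.26]
[-8.43, -2.03, 0.54]
```

Following well (ring ≈ 1.48). Continue over the top.

```bash
python3 -m handwheel '[{"dp":[-0.9,0.2,0],"twist":[0,0,0],"hand":0},{"dp":[-1.9,0.25,-0.1],"twist":[0,0,0],"hand":0},{"dp":[-2.8,0.2,-0.05],"twist":[0,0,0],"hand":0},{"dp":[-3.7,0.2,0],"twist":[0,0,0],"hand":0},{"dp":[-4.6,0,0],"twist":[0,0,0],"hand":0},{"dp":[-5.4,-0.2,0.05],"twist":[0,0,0],"hand":0},{"dp":[-6.2,-0.6,0.15],"twist":[0,0,0],"hand":0},{"dp":[-7,-1,0.25],"twist":[0,0,0],"hand":0},{"dp":[-7,-1,0.25],"twist":[0,0,0],"hand":0}]'
python3 - <<'E'
from h import *
s=eyes.capture('scene');print(fit3([s]),fit3([s],(1,3.05)),bot.get_obs()['eef_pos']-tcp(2.4,F(2.4)))
rows([tcp(p,F(p)) for p in [2.4,2.6,2.8,2.9,3]])
rows([tcp(p,F(p),15) for p in [2.4,2.6,2.8,2.9,3]])
E
```

```text
time: 28.85
eef_pos: [514.9, -97.8, 204.1]
ee_rot: [0.029, 0.793, 0.608, 0.021]
contact_force: [-0.8, 0.5, 0.7]
width: 0.1
grip_force: 0.2
(np.float64(0.439), [19.98, -0.15, -0.149, 2.831]) (np.float64(0.439), [19.956, -0.15, -0.15, 2.833]) [-0.19155893 -0.18313302 -0.69353834]
[-0.02, 0.07, 0.0]
[-1.44, -0.98, 0.28]
[-2.59, -2.24, 0.62]
[-3.05, -2.92, 0.81]
[-3.42, -3.64, 1.0]
[-0.02, -0.19, -0.96]
[-1.44, -1.24, -0.68]
[-2.59, -2.49, -0.34]
[-3.05, -3.18, -0.16]
[-3.42, -3.9, 0.03]
```

```bash
sed -i 's/\[(-4,20),(-.15,.15),(-.15,.15),th\]/[(0,4),(-.1,.1),(-.13,.13),th]/' h.py; python3 - <<'E'
from h import *
s=eyes.capture('scene')
for a in [(-.1,.5),(.5,1.3),(1.3,1.9),(1.9,2.3),(2.3,2.6),(2.6,3.05)]: print(a,fit3([s],a))
E
```

```text
(-0.1, 0.5) (np.float64(-0.014), [3.355, 0.099, 0.072, -0.1])
(0.5, 1.3) (np.float64(-0.032), [3.987, 0.1, -0.13, 0.918])
(1.3, 1.9) (np.float64(0.002), [0.011, -0.1, 0.13, 1.899])
(1.9, 2.3) (np.float64(0.264), [0.0, -0.1, -0.053, 2.3])
(2.3, 2.6) (np.float64(0.315), [0.001, -0.066, 0.057, 2.418])
(2.6, 3.05) (np.float64(0.275), [3.999, -0.041, 0.13, 2.6])
```

```bash
python3 -m handwheel '[{"dp":[-0.7,-0.6,-0.3],"twist":[0,0,0],"hand":0},{"dp":[-1.4,-1.2,-0.7],"twist":[0,0,0],"hand":0},{"dp":[-1.9,-1.6,-0.6],"twist":[0,0,0],"hand":0},{"dp":[-2.2,-2,-0.5],"twist":[0,0,0],"hand":0},{"dp":[-2.2,-2,-0.5],"twist":[0,0,0],"hand":0}]'
python3 - <<'E'
from h import *
s=eyes.capture('scene')
for a in [(-.1,.5),(2.3,2.6),(2.6,3.05)]: print(a,fit3([s],a))
rows([tcp(p,F(p),15) for p in [2.8,2.9,3,3.1,3.2]])
E
```

```text
time: 29.45
eef_pos: [535.6, -109.4, 186.0]
ee_rot: [0.029, 0.793, 0.608, 0.021]
contact_force: [-0.3, -0.0, -0.0]
width: 0.1
grip_force: 0.3
(-0.1, 0.5) (np.float64(-0.027), [3.992, 0.1, 0.063, -0.099])
(2.3, 2.6) (np.float64(0.342), [0.0, -0.086, -0.019, 2.576])
(2.6, 3.05) (np.float64(0.358), [4.0, -0.041, 0.13, 2.706])
[-0.41, -0.5, 0.16]
[-0.87, -1.18, 0.34]
[-1.25, -1.9, 0.54]
[-1.54, -2.64, 0.73]
[-1.67, -3.44, 0.95]
```

```bash
python3 -m handwheel '[{"dp":[-0.4,-0.5,0.15],"twist":[0,0,0],"hand":0},{"dp":[-0.8,-0.8,0.25],"twist":[0,0,0],"hand":0},{"dp":[-0.9,-1,0.3],"twist":[0,0,0],"hand":0},{"dp":[-0.9,-1,0.3],"twist":[0,0,0],"hand":0}]'
```

```text
time: 29.9
eef_pos: [544.4, -109.6, 176.0]
ee_rot: [0.029, 0.793, 0.608, 0.021]
contact_force: [0.5, 0.1, 1.0]
width: 0.0
grip_force: 0.3
```

```bash
python3 -m handwheel '[{"dp":[-0.1,-0.2,0.05],"twist":[0,0,0],"hand":0},{"dp":[-0.2,-0.3,0.08],"twist":[0,0,0],"hand":0},{"dp":[-0.2,-0.3,0.08],"twist":[0,0,0],"hand":0}]'
```

```text
time: 30.2
eef_pos: [546.2, -109.8, 173.1]
ee_rot: [0.029, 0.793, 0.608, 0.02]
contact_force: [-0.6, -0.3, 0.6]
width: -0.0
grip_force: 0.2
```

```bash
python3 -m handwheel '[{"dp":[-0.1,-0.2,0.05],"twist":[0,0,0],"hand":0},{"dp":[-0.1,-0.3,0.08],"twist":[0,0,0],"hand":0},{"dp":[-0.1,-0.3,0.08],"twist":[0,0,0],"hand":0}]'
```

```text
time: 30.5
eef_pos: [547.3, -109.9, 170.0]
ee_rot: [0.029, 0.793, 0.608, 0.021]
contact_force: [0.8, 0.1, 1.1]
width: 0.2
grip_force: 0.3
```

```bash
python3 -m handwheel '[{"dp":[-0.05,-0.15,0.04],"twist":[0,0,0],"hand":0},{"dp":[-0.1,-0.3,0.08],"twist":[0,0,0],"hand":0},{"dp":[-0.1,-0.3,0.08],"twist":[0,0,0],"hand":0}]'
```

```text
time: 30.8
eef_pos: [548.2, -110.0, 166.8]
ee_rot: [0.029, 0.793, 0.608, 0.021]
contact_force: [0.0, 0.0, 0.7]
width: -0.0
grip_force: 0.3
```

```bash
python3 -m handwheel '[{"dp":[0,-0.15,0.04],"twist":[0,0,0],"hand":0},{"dp":[0,-0.3,0.08],"twist":[0,0,0],"hand":0},{"dp":[0,-0.3,0.08],"twist":[0,0,0],"hand":0}]'
```

```text
time: 31.1
eef_pos: [548.5, -110.0, 164.0]
ee_rot: [0.029, 0.793, 0.609, 0.021]
contact_force: [1.1, 1.0, 2.3]
width: 0.1
grip_force: 1.1
```

```bash
python3 -m handwheel '[{"dp":[0,-0.1,0.03],"twist":[0,0,0],"hand":0},{"dp":[0,-0.2,0.05],"twist":[0,0,0],"hand":0},{"dp":[0,-0.2,0.05],"twist":[0,0,0],"hand":0}]'; python3 - <<'E'
from h import *
s=eyes.capture('scene')
for a in [(-.1,.5),(2.3,2.6),(2.6,3.05)]: print(a,fit3([s],a))
E
```

```text
time: 31.4
eef_pos: [548.6, -110.1, 162.1]
ee_rot: [0.029, 0.793, 0.608, 0.021]
contact_force: [2.0, 0.8, 4.9]
width: 0.1
grip_force: 2.1
(-0.1, 0.5) (np.float64(-0.026), [3.914, 0.1, 0.064, -0.1])
(2.3, 2.6) (np.float64(0.206), [3.972, -0.099, 0.13, 2.6])
(2.6, 3.05) (np.float64(0.522), [3.996, -0.099, -0.112, 2.877])
```

```bash
python3 -m handwheel '[{"dp":[0,-0.1,0.03],"twist":[0,0,0],"hand":0},{"dp":[0,-0.2,0.05],"twist":[0,0,0],"hand":0},{"dp":[0,-0.2,0.05],"twist":[0,0,0],"hand":0}]'
```

```text
time: 31.75
eef_pos: [548.8, -110.2, 160.2]
ee_rot: [0.029, 0.793, 0.609, 0.022]
contact_force: [5.1, -0.2, 5.6]
width: 0.1
grip_force: 2.7
```

```bash
python3 -m handwheel '[{"dp":[0,-0.1,0.03],"twist":[0,0,0],"hand":0},{"dp":[0,-0.2,0.05],"twist":[0,0,0],"hand":0},{"dp":[0,-0.2,0.05],"twist":[0,0,0],"hand":0}]'
```

```text
time: 32.05
eef_pos: [547.5, -110.0, 157.1]
ee_rot: [0.029, 0.793, 0.608, 0.019]
contact_force: [1.1, -0.6, -0.2]
width: -0.0
grip_force: 0.3
```

```bash
python3 -m handwheel '[{"dp":[0,-0.1,0.03],"twist":[0,0,0],"hand":0},{"dp":[0,-0.15,0.04],"twist":[0,0,0],"hand":0},{"dp":[0,-0.15,0.04],"twist":[0,0,0],"hand":0}]'
```

```text
time: 32.35
eef_pos: [547.7, -110.0, 155.7]
ee_rot: [0.029, 0.793, 0.608, 0.02]
contact_force: [-0.8, -0.3, -0.8]
width: 0.3
grip_force: 0.2
```

```bash
python3 - <<'E'
from h import *
s=eyes.capture('scene');np.savez('s11',**s)
for a in [(-.1,.5),(1.5,2.3),(2.3,2.7),(2.7,3.05)]: print(a,fit3([s],a))
E
```

```text
(-0.1, 0.5) (np.float64(-0.027), [3.914, 0.1, 0.064, -0.1])
(1.5, 2.3) (np.float64(-0.059), [0.0, -0.1, 0.129, 2.3])
(2.3, 2.7) (np.float64(0.148), [3.98, -0.1, 0.13, 2.7])
(2.7, 3.05) (np.float64(0.55), [3.994, -0.099, -0.057, 2.968])
```

```bash
python3 -m handwheel '[{"dp":[0,0,-1],"twist":[0,0,0],"hand":0},{"dp":[0,0,-3],"twist":[0,0,0],"hand":0},{"dp":[0,0,-6],"twist":[0,0,0],"hand":0},{"dp":[0,2,-9],"twist":[0,0,0],"hand":0},{"dp":[0,3,-12],"twist":[0,0,0],"hand":0},{"dp":[0,3,-12],"twist":[0,0,0],"hand":0}]'
python3 - <<'E'
from h import *
s=eyes.capture('scene');w=eyes.capture('wrist');t=eyes.capture('top')
for a in [(-.1,.5),(2.3,2.7),(2.7,3.05)]: print(a,fit3([s],a),fit3([s,w],a),fit3([t],a))
for th in (2.7,2.77,2.86,2.95,3.02):
    v=fit3([s],(th-.005,th+.005));print(th,v)
E
```

```text
time: 33.0
eef_pos: [540.7, -221.8, 218.3]
ee_rot: [0.03, 0.793, 0.607, 0.023]
contact_force: [0.5, 0.8, 0.0]
width: -0.2
grip_force: 0.0
(-0.1, 0.5) (np.float64(-0.035), [3.984, 0.1, 0.063, -0.1]) (np.float64(-0.035), [3.965, 0.1, 0.078, -0.1]) (np.float64(-0.022), [3.946, 0.056, 0.13, -0.1])
(2.3, 2.7) (np.float64(0.123), [3.999, -0.097, -0.129, 2.7]) (np.float64(0.214), [4.0, -0.099, -0.129, 2.7]) (np.float64(0.275), [3.984, -0.079, 0.093, 2.7])
(2.7, 3.05) (np.float64(0.441), [0.303, -0.1, 0.055, 2.927]) (np.float64(0.936), [2.086, -0.091, 0.078, 2.874]) (np.float64(0.347), [3.373, -0.048, 0.12, 3.048])
2.7 (np.float64(0.136), [3.997, -0.1, -0.128, 2.705])
2.77 (np.float64(0.301), [3.995, -0.099, -0.108, 2.775])
2.86 (np.float64(0.415), [1.793, -0.1, -0.022, 2.865])
2.95 (np.float64(0.439), [0.02, -0.1, 0.084, 2.945])
3.02 (np.float64(0.398), [0.006, -0.1, 0.13, 3.015])
```

```bash
python3 -c "
from station import bot
print(bot.job_done())"
```

```text
the job is handed in; nothing more can be done
None
```

The linchpin is in the shaft, fully home as far as force and camera readings show, and its ring snapped under the nose and stayed shut after the fingers withdrew. I handed the job in at about 33 s, but it returned no verdict, and with all 10 pictures used I judged the shut ring from image fits and the drop in force, not by eye.

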